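# Unhook tangled wall hooks, sort them into the stock drawer and lock it

## Robot

A 6-joint arm with a two-finger parallel gripper is mounted at the origin on the work surface. World frame = base frame: x ahead of the robot, y to its left, z up, the work surface at z = 0. Lengths are in mm, angles in degrees, forces in N, time in s.
With the tool pointing down it reaches from about 350 to 850 mm from the base axis. Payload 8.1 kg.
Tool frame: the origin (TCP) lies on the front face of the gripper's body, between the roots of the fingers; the fingertips stand r.finger_overhang ahead of it and the grasp point (between the pads) lies 54 mm ahead of it (r.finger_overhang is the distance from the TCP to the fingertips, in mm); y points along the fingers, z is the direction in which the jaws open and shut, and the axes are right-handed (so a half turn about y gives the same grasp; the last joint's range is limited). The gripper opens to 85 mm and grips with 20 to 120 N. Pads are 22 mm wide; open, the fingers measure 114 mm over their backs; the gripper's body (76 mm by 85 mm) begins 54 mm behind the grasp point. The pads swing forward as they close: fully open they stand 13 mm farther back than shut.
Start: joints at [60.768, 7.471, 85.268, -0, 87.261, -4.893], TCP at [247.263, 546.687, 303.892] pointing down, gripper open.
Joint ranges: [-169.43, 169.43], [-51.17, 129.36], [1.28, 143.12], [-76.62, 256.62], [0, 156.53], [-152.29, 152.29]. Speed limits (degrees/s): [136.94, 136.94, 159.86, 180, 180, 180].

## Interface

Orientations are given as [roll, pitch, yaw] about the fixed x, y, z axes, in that order (R = Rz(yaw) Ry(pitch) Rx(roll)).
In Python, from bench import r gives the robot as it stands. The module is installed in compiled form; this text tells all that it offers.
- The arm moves only by the tool arm_command, never from a script. Its argument "increments" is a list of rows, each a list of 6 numbers: the shift along the tool's x, y, z in m, then the turn, a rotation vector about the tool's x, y, z in rad. In form: [[tx, ty, tz, wx, wy, wz], ...]. A call has exactly 10 rows; each row is the pose to reach, as a shift and turn from the pose commanded when the call began, along the tool's axes at that moment; what a row does not reach only later rows make up. A row lasts 1/8 s, in which the tool goes at most 62.5 mm and 10.7 degrees, less where a joint would pass 70% of its speed; a pose out of reach is approached as far as the arm can. A call with a gripper value outside its range is refused whole. "jaw" is the gripper's target within -1 to 1 (shut at 1, half-way at 0, fully open at -1), set as the call begins (left out, the last holds). The fingers move at their own pace and stop on an object; "force" is the grip in N (left out, the last holds). Time passes only in rows, so rows that repeat a pose let the fingers close, or fill a call up. It gives the time, the measured TCP pose, the force and the opening at its end, in the units of the state.
- r.sense(): the state, without advancing time (a new reading comes with each control period).
- r.snapshot(name): name is "side" or "top"; returns the picture (480x640x3 uint8, red, green, blue); there is no depth.
- r.camera_model(name): a dict with "intrinsics" (3x3 intrinsics, pixels), "cam_to_world" (4x4, takes a point from camera to world coordinates). Camera axes: x right, y down, z forward; pixel columns grow to the right and rows downward; lengths in mm; the calibration is good to about 2 mm. A picture is of the moment at which its call begins. camera_model takes no time and is no camera call.
- r.hand_in(): hands the job in, once; it reports no verdict.
Trained networks look in the newest picture that a camera, given by its name, has taken for a name from the list of things; names that differ only in an ending like _2 or _b are one class to them, and where a whole thing is asked for, a point or a joint stands for the part that bears it (a point fixed in the world has none). Each returns a list of dicts, best first, with "conf" (0 to 1); they miss things now and then, are a little off and sometimes report something else, mostly with a low value. They report only what shows in the picture. A call takes as long as a camera call. They do not tell look-alikes from the thing itself.
- r.trace(camera, target): "mask" (480x640 bool, what is visible of it) and "position" ([column, row] in pixels, amid what is visible of it).
- r.spot_point(camera, target): "position" ([column, row] in pixels: a listed point, or the origin of a listed thing).
The state is a dict: "time": time; "joint_pos": joint angles; "qd": joint speeds; "joint_efforts": joint torques, N m; "tool_pos": TCP position; "tcp_rot": TCP orientation; "ft_force": force on the tool from outside, world axes, zero at the start; "wrist_torque": the same for the moment, N m; "finger_gap": finger opening in mm.
Only numpy, scipy, OpenCV 4.12 (cv2) and the standard library are available. Lean on these libraries where they do the work, as an engineer would, in place of code of your own. Each camera call takes 0.05 s, during which the arm holds its last target.

## Task

Some of the blue plain hooks on the counter have a brass slotted hook caught on them: lift and twist each of these apart, without ever carrying off a pair still hooked together, and put all plain hooks in the drawer's narrow blue compartment and all slotted ones in its wide yellow compartment. Once all are in, push the drawer fully shut, then press its red quarter-turn stud in and turn it ninety degrees clockwise until it holds. Leave the tape roll and the can where they are.

Things in the scene. Friction and masses are not known exactly. Their poses are not given: they have to be found in the camera images.
- plain1: plain blue steel wall hook, about 120 g, on a base plate 56 (x) x 40 (y) x 5 mm. Origin: centre of the plate's underside, z up. Over it stands a cane-shaped head of 8 mm flat bar (see plain2), seen from above a bar 30 (x) x 8 (y) mm centred on the origin. Pinch it across the 8 mm (fingers closing along y), 35 to 45 mm above the underside.
- plain2: like plain1. The head of every hook here: an 8 x 8 mm stem, centred 11 mm to -x of the head's middle, rises from the plate to a level top bar 30 mm long (x), 8 mm wide (y), its top 50 mm above the underside; at the bar's +x end a nose hangs down to 33 mm above the underside.
- plain3: like plain1. At the start a slotted hook of the same number may hang on it, arm pointing roughly towards the robot, its eye lying around this hook's stem, on its base plate and under its head.
- slotted1: brass-coloured slotted wall hook, about 150 g. At its tail an oblong level eye, 60 (x) x 34 (y) mm outside, slot 44 (x) x 18 (y) mm, 6 to 12 mm above the table. Origin: at table height below the slot's centre, z up. A neck runs along +x to a foot plate (x 46 to 108 mm, 36 mm wide, 6 mm thick, flat on the table). May be absent. Starts hooked on plain1.
- slotted2: like slotted1; may be absent; starts hooked on plain2. On the foot plate stands a head like the plain hooks' (see plain2), centred on x = 64 mm, stem at x = 53 mm; centre of mass near x = 58 mm. Pinch the head at about x = 61 mm across its 8 mm, fingers closing along y, 35 to 45 mm above the underside.
- slotted3: like slotted1; may be absent; starts hooked on plain3, turned 65 to 115 degrees to its head. Lifted up to 15 mm it can be twisted about the plain hook's stem. When slot and plain head lie lengthwise together (either way round, within about 15 degrees) and the slot's centre is over the plain hook's origin (within 4 mm), it lifts straight off.
- cabinet: a low grey steel stock cabinet, fixed, 240 (x) x 300 (y) x 95 mm high; origin at the middle of the lower edge of its front; its x axis points into it, away from the robot; its inside is 83 mm high.
- drawer (a joint): travel of the white drawer (m): 0 fully open, 0.24 fully shut (end stop), 0 to 0.015 as found; slides along the cabinet's x with about 3 N of friction, stays where left. Walls 5 mm thick, rim 72 mm and floor 8 mm above the table. Its front is a solid block 265 mm wide, 55 mm deep (x), up to 50 mm above the table; shut, its far face meets the cabinet's front. Push on its near face.
- wide_in (a point): centre of the floor of the drawer's wide, yellow compartment, 180 (x) x 165 (y) mm inside, axes as the cabinet's; it moves with the drawer.
- narrow_in (a point): centre of the floor of the drawer's narrow, blue compartment, 180 (x) x 85 (y) mm inside, axes as the cabinet's; it moves with the drawer.
- drawer_front (a point): point in the middle of the near face of the drawer's front block, 30 mm above the table.
- stud_grip (a point): on the axis of the upright quarter-turn stud on top of the drawer's front block: a red wing 34 mm long (this point's x), 9 mm thick (y), 24 mm high, over a dark disc of 36 mm diameter. The point lies 14 mm above the disc's upper face, 10 mm below the wing's top; as found 77 mm above the table. Pinch the wing across its 9 mm.
- stud_push (a joint): how far the stud is pressed down (m): 0 as found, 0.008 at its stop; a spring of 1.5 N rising to 3.5 N pushes it back up. It can be turned only while pressed down by 0.007 or more; once turned and let go, it rises to about 0.0055 and is caught there.
- stud_turn (a joint): turn of the stud (rad): 0 as found, unlocked, wing pointing from the robot into the cabinet (along the cabinet's x); pi/2 locked, wing crosswise; it turns clockwise seen from above, with slight friction, between stops at 0 and pi/2.
- tape: a bystander: a loose roll of masking tape, 96 mm across, 48 mm high; origin at the centre of its underside.
- can: a bystander: a loose can with a green band, 72 mm across, 110 mm high; origin at the centre of its underside.
There are look-alikes about, which are no part of the job. What is shaped like the plain3 but pink is not meant.

How it is judged:
By the outcome, as a careful person would: the job done as asked, in the order asked, and still so for the second after the job is handed in, with the robot touching nothing.
Of slotted1, slotted2, slotted3 only 1 to 3 are there at a start; the rules pass over those that are not, and their reading is None.
At some moment in a run one of plain1, plain2, plain3 may be knocked a few centimetres aside while the robot is not near it.
Once in a run the grip may slacken for a moment while it holds something.
It also fails if it takes over 210 s, if anything falls off the work surface, if the arm or the gripper's body presses on something with over 40 N, if the wrist force passes 120 N, or if a joint passes its speed limit or range.

## Working session

There is one attempt and no reset: what is moved stays moved. The work goes in short steps, Python scripts to look and compute and a tool call to move; the robot and the scene stay as the last step left them, time stands still between calls to the robot, and variables do not carry over. Pictures are saved under pics/ and viewed, and the job is handed in when it is done.

Besides the shell and the picture viewer there is one more tool, called after ">>>" as name(argument=value, ...) on one line, values as JSON. arm_command: Moves the arm, as the interface text tells. Its arguments: {"type":"object","properties":{"increments":{"type":"array","items":{"type":"array","items":{"type":"number"}}},"jaw":{"type":"number"},"force":{"type":"number"}},"required":["increments"]}

```bash
mkdir -p pics; ls; python3 - <<'E'
from bench import r
import cv2
print(r.sense()); print(r.finger_overhang)
for n in ("side","top"):
    im=r.snapshot(n); cv2.imwrite(f"pics/{n}0.png",im[:,:,::-1]); print(r.camera_model(n))
E
```

```text
pics
{'time': 0.0, 'joint_pos': array([ 6.07671930e+01,  7.51427883e+00,  8.53308928e+01, -1.10595132e-03,
        8.72596808e+01, -4.89446079e+00]), 'qd': array([-0.07368552,  0.04677561, -0.01181065,  0.05028641,  0.0788987 ,
        0.14004199]), 'joint_efforts': array([ 1.51939485e-04, -5.69410086e+01, -5.00547802e+01, -1.43525563e-04,
        1.50642759e-02, -1.50297575e-05]), 'tool_pos': array([247.06852679, 546.31257753, 302.83747338]), 'tcp_rot': array([-9.01045643e+01,  7.84550348e-03, -2.43382995e+01]), 'ft_force': array([ 0.33172224, -0.20929589, -0.19637873]), 'wrist_torque': array([ 0.01296005, -0.0308208 , -0.00238503]), 'finger_gap': 85.52810661411579}
72.6
{'intrinsics': array([[519.93433761,   0.        , 323.82101333],
       [  0.        , 519.93433761, 252.46857164],
       [  0.        ,   0.        ,   1.        ]]), 'cam_to_world': array([[ 8.60725762e-01, -3.85169789e-01,  3.32859424e-01,
         1.95562234e+02],
       [-5.08956648e-01, -6.64826926e-01,  5.46779928e-01,
        -5.73811928e+02],
       [ 1.06907982e-02, -6.40038587e-01, -7.68268387e-01,
         9.45591201e+02],
       [ 0.00000000e+00,  0.00000000e+00,  0.00000000e+00,
         1.00000000e+00]])}
{'intrinsics': array([[540.34159328,   0.        , 313.79778959],
       [  0.        , 540.34159328, 240.31312265],
       [  0.        ,   0.        ,   1.        ]]), 'cam_to_world': array([[-1.37812304e-02, -9.91650902e-01,  1.28212970e-01,
         3.62578474e+02],
       [-9.99839442e-01,  1.51352575e-02,  9.59243066e-03,
         4.70658349e+01],
       [-1.14528788e-02, -1.28060189e-01, -9.91700267e-01,
         1.42751697e+03],
       [ 0.00000000e+00,  0.00000000e+00,  0.00000000e+00,
         1.00000000e+00]])}
```

View pics/top0.png

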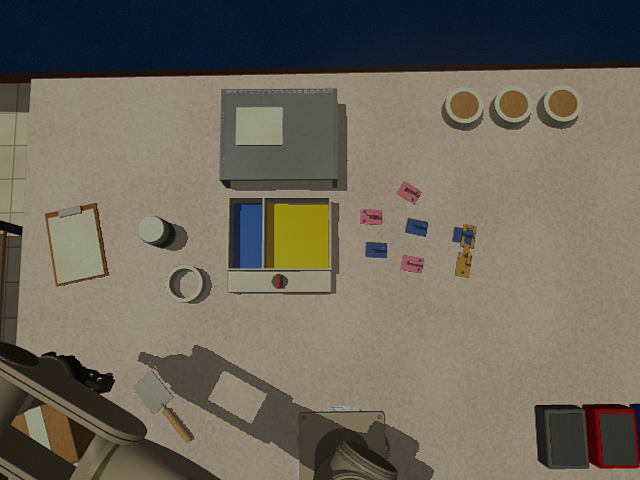

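View pics/side0.png

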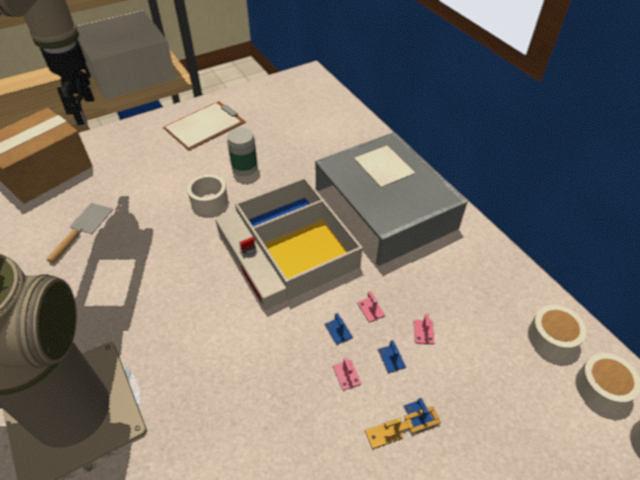

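```bash
cat > h.py <<'E'
from bench import r
import numpy as np, cv2
from scipy.spatial.transform import Rotation as R
def px2w(cam,p,z):
    m=r.camera_model(cam);K=m['intrinsics'];T=m['cam_to_world']
    d=T[:3,:3]@np.linalg.solve(K,[p[0],p[1],1.]);o=T[:3,3]
    return o+d*(z-o[2])/d[2]
def w2px(cam,P):
    m=r.camera_model(cam);K=m['intrinsics'];T=m['cam_to_world']
    c=T[:3,:3].T@(np.atleast_2d(P)-T[:3,3]).T; q=K@c
    return (q[:2]/q[2]).T
def crop(im,x0,y0,w,h,s,name):
    c=cv2.resize(im[y0:y0+h,x0:x0+w],None,fx=s,fy=s,interpolation=cv2.INTER_CUBIC)
    cv2.imwrite(name,c[:,:,::-1])
E
python3 - <<'E'
from h import *
np.set_printoptions(precision=1,suppress=True)
t=r.snapshot("top"); s=r.snapshot("side")
crop(t,340,170,160,120,5,"pics/c1.png"); crop(s,310,270,160,190,3.1,"pics/c2.png")
crop(t,210,180,140,120,5,"pics/c3.png")
for n in ["plain1","slotted1","cabinet","wide_in","narrow_in","drawer_front","stud_grip","tape","can"]:
    for c in ("top","side"):
        for d in r.spot_point(c,n):
            z={"wide_in":8,"narrow_in":8,"drawer_front":30,"stud_grip":77}.get(n,0)
            if d['conf']>.2: print(n,c,round(d['conf'],2),np.array(d['position']),px2w(c,d['position'],z))
E
```

```text
plain1 top 0.89 [408.6 192.7] [ 672.3 -195.8    0. ]
plain1 top 0.88 [369.3 217.1] [607.5 -88.5   0. ]
plain1 top 0.74 [416.5 227. ] [ 578.7 -213.5    0. ]
plain1 top 0.64 [376.9 250.6] [ 517.1 -106.2    0. ]
plain1 top 0.64 [411.9 263.4] [ 481.6 -197.6    0. ]
plain1 top 0.54 [460.2 236. ] [ 552.8 -328.5    0. ]
plain1 side 0.91 [348.4 376.4] [ 485.  -199.6    0. ]
plain1 side 0.9 [392.3 357.5] [ 584.3 -209.3    0. ]
plain1 side 0.76 [417.2 413.9] [ 556.  -329.9    0. ]
plain1 side 0.74 [427.3 330.3] [ 685.4 -194.3    0. ]
plain1 side 0.73 [339.8 329.8] [ 526.4 -100.3    0. ]
plain1 side 0.66 [372.4 307.8] [617.  -88.8   0. ]
slotted1 top 0.85 [466.9 238.7] [ 545.2 -345.9    0. ]
slotted1 side 0.9 [422.8 420. ] [ 557.9 -344.7    0. ]
cabinet top 0.81 [279.  187.6] [692.1 152.8   0. ]
cabinet top 0.67 [279.9 282.6] [436.  151.9   0. ]
cabinet side 0.93 [345.  224.2] [697.2 151.4   0. ]
wide_in top 0.71 [297.5 236.5] [557.  103.9   8. ]
wide_in side 0.92 [306.4 254.3] [563.7 109.1   8. ]
narrow_in top 0.96 [249.9 236.1] [560.  230.3   8. ]
narrow_in side 0.58 [280.3 221.5] [559.5 232.9   8. ]
drawer_front top 0.58 [281.1 296.9] [397.6 146.8  30. ]
drawer_front side 0.85 [234.7 262.3] [404.  153.6  30. ]
stud_grip top 0.6 [277.  284.9] [426.4 153.5  77. ]
stud_grip side 0.76 [242.5 246.1] [426.9 149.4  77. ]
tape top 0.84 [191.1 286.3] [429.6 386.7   0. ]
tape side 0.84 [208.7 201.5] [436.1 394.2   0. ]
can top 0.93 [160.8 234.4] [569.3 470.1   0. ]
can side 0.6 [246.5 167.9] [575.5 463.9  -0. ]
```

View pics/c1.png

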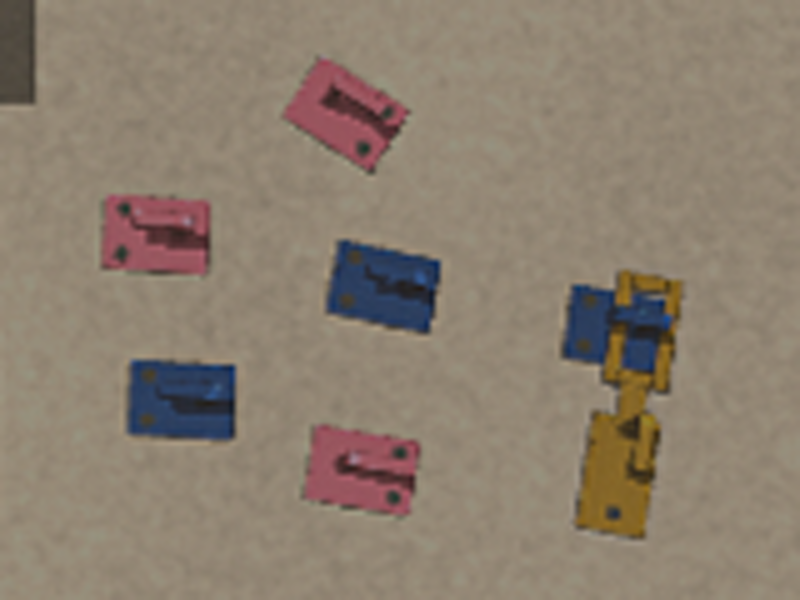

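View pics/c2.png

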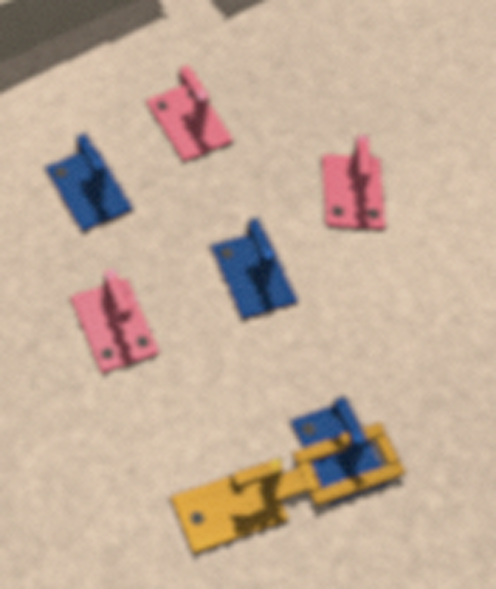

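View pics/c3.png

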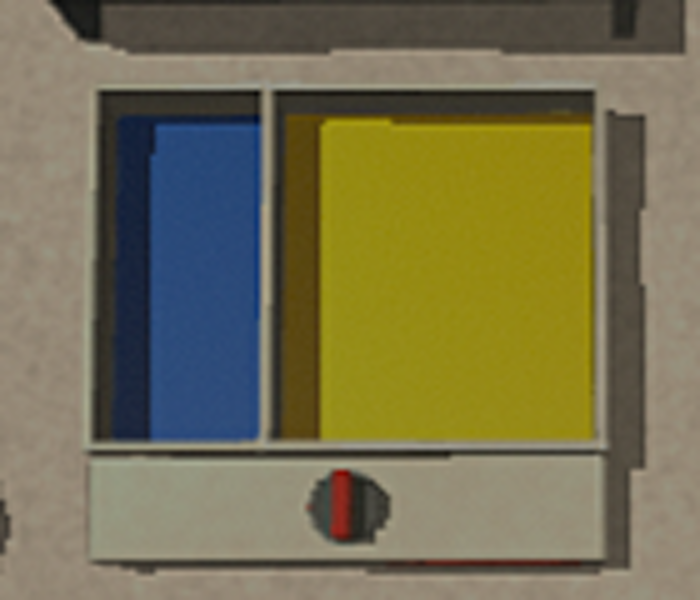

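```bash
cat >> h.py <<'E'
from scipy.optimize import minimize
def box(x0,x1,y0,y1,z0,z1): return np.array([[x,y,z] for x in (x0,x1) for y in (y0,y1) for z in (z0,z1)],float)
def head(cx): return [box(cx-15,cx+15,-4,4,42,50),box(cx-15,cx-7,-4,4,4,50),box(cx+7,cx+15,-4,4,33,50)]
PLAIN=[box(-28,28,-20,20,0,5)]+head(0)
SLOT=[box(46,108,-18,18,0,6)]+head(64)+[box(-30,-22,-17,17,6,12),box(22,30,-17,17,6,12),box(-30,30,-17,-9,6,12),box(-30,30,9,17,6,12),box(28,50,-5,5,6,12)]
S=4
def render(cam,parts,x,y,th,z0,off,size):
    c,s=np.cos(th),np.sin(th);M=np.array([[c,-s,0],[s,c,0],[0,0,1]])
    im=np.zeros((size[1]*S,size[0]*S),np.uint8)
    for b in parts:
        p=w2px(cam,b@M.T+[x,y,z0]); p=(p-off+0.5)*S-0.5
        cv2.fillConvexPoly(im,cv2.convexHull(np.round(p).astype(np.int32)),255)
    return cv2.resize(im,size,interpolation=cv2.INTER_AREA)/255.
def fit(cams,masks,parts,x,y,ths,z0=0):
    best=None
    for th in ths:
        def cost(v):
            t=0
            for cam in cams:
                m=masks[cam];ys,xs=np.nonzero(m);off=np.array([xs.min()-12,ys.min()-12]);sz=(int(np.ptp(xs)+25),int(np.ptp(ys)+25))
                rr=render(cam,parts,v[0],v[1],v[2]/30,z0,off,sz)
                mm=m[off[1]:off[1]+sz[1],off[0]:off[0]+sz[0]].astype(float)
                t+=np.minimum(rr,mm).sum()/np.maximum(rr,mm).sum()
            return -t/len(cams)
        v0=np.array([x,y,th*30])
        o=minimize(cost,v0,method='Nelder-Mead',options=dict(initial_simplex=np.array([v0,v0+[9,0,0],v0+[0,9,0],v0+[0,0,6]]),xatol=.1,fatol=1e-4))
        if best is None or o.fun<best[0]: best=(o.fun,o.x[0],o.x[1],np.degrees(o.x[2]/30))
    return np.round(best,2)
def cmask(im,kind,u,v,rad=34):
    h=cv2.cvtColor(im,cv2.COLOR_RGB2HSV).astype(int)
    if kind=='blue': m=(h[...,0]>100)&(h[...,0]<130)&(h[...,1]>110)
    else: m=(h[...,0]>10)&(h[...,0]<32)&(h[...,1]>135)
    g=np.zeros_like(m);g[max(0,int(v)-rad):int(v)+rad,max(0,int(u)-rad):int(u)+rad]=1
    return m&g
E
python3 - <<'E'
from h import *
ims={c:r.snapshot(c) for c in("top","side")}
out=[]
for nm,kind,parts,x,y,ths in [("A",'blue',PLAIN,520,-104,(-1.57,1.57)),("B",'blue',PLAIN,580,-212,(-1.7,1.4)),("C",'blue',PLAIN,554,-329,(-1.57,1.57)),("S",'brass',SLOT,550,-345,(2.9,))]:
    ms={}
    for c in ims:
        cx=(x,y,20) if nm!="S" else (x-40,y,10)
        u,v=w2px(c,cx)[0]; ms[c]=cmask(ims[c],kind,u,v,22 if nm!="S" else 40)
        out.append(cv2.resize((ms[c]*255).astype(np.uint8)[int(v)-45:int(v)+45,int(u)-45:int(u)+45],(195,195)))
    for cs in (["top"],["side"],["top","side"]):
        print(nm,cs,[fit(cs,ms,parts,x,y,(t,)) for t in ths])
cv2.imwrite("pics/m.png",np.vstack([np.hstack(out[:4]),np.hstack(out[4:])]))
E
```

```text
A ['top'] [array([  -0.67,  520.44, -103.16,  -94.31]), array([  -0.67,  521.4 , -103.25,   89.09])]
A ['side'] [array([ -0.72, 522.39, -99.75, -95.34]), array([  -0.72,  522.69, -100.43,   83.22])]
A ['top', 'side'] [array([  -0.69,  520.29, -102.52,  -93.29]), array([  -0.69,  519.93, -102.62,   85.35])]
B ['top'] [array([  -0.67,  578.74, -212.57, -101.47]), array([  -0.67,  579.59, -212.11,   78.12])]Traceback (most recent call last):
  File "<stdin>", line 11, in <module>
  File "h.py", line 40, in fit
    o=minimize(cost,v0,method='Nelder-Mead',options=dict(initial_simplex=np.array([v0,v0+[9,0,0],v0+[0,9,0],v0+[0,0,6]]),xatol=.1,fatol=1e-4))
    res = _minimize_neldermead(fun, x0, args, callback, bounds=bounds,
                               **options)
    fxe = func(xe)
    fx = function(np.copy(x), *(wrapper_args + args))
  File "h.py", line 35, in cost
    rr=render(cam,parts,v[0],v[1],v[2]/30,z0,off,sz)
  File "h.py", line 25, in render
    p=w2px(cam,b@M.T+[x,y,z0]); p=(p-off+0.5)*S-0.5
  File "h.py", line 9, in w2px
    m=r.camera_model(cam);K=m['intrinsics'];T=m['cam_to_world']
ValueError: time passes only in moves, steps and waits
```

```bash
python3 - <<'E'
s=open('h.py').read()
s=s.replace("def px2w","_C={}\ndef cm(c):\n    if c not in _C:_C[c]=r.camera_model(c)\n    return _C[c]\ndef px2w").replace("m=r.camera_model(cam)","m=cm(cam)")
s=s.replace("m=(h[...,0]>100)&(h[...,0]<130)&(h[...,1]>110)","m=(h[...,0]>95)&(h[...,0]<135)&(h[...,1]>60)").replace("&(h[...,1]>135)","&(h[...,1]>110)")
open('h.py','w').write(s)
E
cat > meas.py <<'E'
from h import *
ims={c:r.snapshot(c) for c in("top","side")}
out=[]
for nm,kind,parts,x,y,ths in [("A",'blue',PLAIN,520,-104,(-1.57,1.57)),("B",'blue',PLAIN,580,-212,(-1.7,1.4)),("C",'blue',PLAIN,554,-329,(-1.57,1.57)),("S",'brass',SLOT,550,-345,(2.9,))]:
    ms={}
    for c in ims:
        cx=(x,y,20) if nm!="S" else (x-40,y,10)
        u,v=w2px(c,cx)[0]; ms[c]=cmask(ims[c],kind,u,v,22 if nm!="S" else 40)
        out.append(cv2.resize((ms[c]*255).astype(np.uint8)[int(v)-45:int(v)+45,int(u)-45:int(u)+45],(195,195)))
    for cs in (["top"],["side"],["top","side"]):
        print(nm,cs,[list(map(float,fit(cs,ms,parts,x,y,(t,)))) for t in ths])
cv2.imwrite("pics/m.png",np.vstack([np.hstack(out[:4]),np.hstack(out[4:])]))
E
python3 meas.py
```

```text
A ['top'] [[-0.84, 519.76, -103.36, -94.29], [-0.84, 520.06, -103.29, 85.2]]
A ['side'] [[-0.81, 522.27, -100.56, -94.39], [-0.81, 520.92, -100.36, 86.17]]
A ['top', 'side'] [[-0.81, 520.38, -102.82, -94.31], [-0.81, 520.43, -102.72, 85.77]]
B ['top'] [[-0.8, 578.66, -212.75, -101.26], [-0.8, 578.96, -212.5, 75.69]]
B ['side'] [[-0.8, 580.93, -209.95, -103.74], [-0.8, 581.32, -208.9, 73.92]]
B ['top', 'side'] [[-0.8, 579.77, -211.69, -103.83], [-0.8, 579.38, -211.89, 76.86]]
C ['top'] [[-0.6, 554.42, -335.86, -102.21], [-0.6, 554.91, -333.53, 78.12]]
C ['side'] [[-0.52, 558.75, -327.74, -101.4], [-0.52, 558.94, -324.68, 81.4]]
C ['top', 'side'] [[-0.55, 555.15, -333.76, -98.37], [-0.55, 555.08, -334.78, 79.7]]
S ['top'] [[-0.81, 551.87, -346.45, 169.09]]
S ['side'] [[-0.84, 554.1, -344.79, 168.24]]
S ['top', 'side'] [[-0.8, 552.97, -346.03, 168.36]]
```

View pics/m.png

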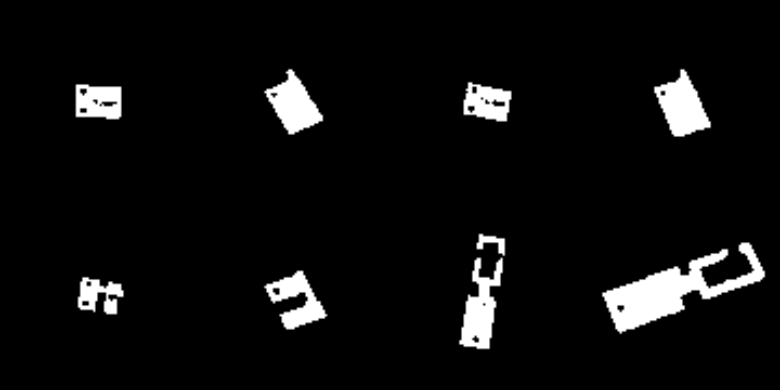

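```bash
cat > go.py <<'E'
# usage: go.py x y z yaw  -> increment in tool axes (m, rad) from measured pose
import sys
from h import *
def inc(x,y,z,yaw):
    s=r.sense(); M=R.from_euler('xyz',s['tcp_rot'],degrees=True)
    T=R.from_euler('xyz',[-90,0,yaw],degrees=True)
    d=M.inv().apply(np.array([x,y,z])-s['tool_pos'])/1000
    w=(M.inv()*T).as_rotvec()
    j1=np.degrees(np.arctan2(y,x)); print("t",round(s['time'],2),"inc",np.round(d,4),np.round(w,4),"j6~",round((j1-90-yaw+180)%360-180,1))
a=list(map(float,sys.argv[1:]))
for i in range(0,len(a),4): inc(*a[i:i+4])
E
python3 go.py 521 -102 200 -94.3
```

```text
t 1.3 inc [ 0.5168  0.1039 -0.4782] [-0.      1.2211 -0.    ] j6~ -6.8
```

>>> arm_command(increments=[[0.02, 0, -0.018, 0, 0.05, 0], [0.06, 0, -0.055, 0, 0.14, 0], [0.1, 0, -0.093, 0, 0.24, 0], [0.14, 0, -0.13, 0, 0.33, 0], [0.18, 0, -0.167, 0, 0.42, 0], [0.22, 0, -0.204, 0, 0.52, 0], [0.26, 0, -0.241, 0, 0.61, 0], [0.3, 0, -0.278, 0, 0.71, 0], [0.33, 0, -0.305, 0, 0.78, 0], [0.34, 0, -0.315, 0, 0.8, 0]], jaw=0, force=60)

```text
time: 2.55
tool_pos: [427.8, 117.7, 304.1]
tcp_rot: [-90.0, -0.0, -70.4]
ft_force: [-0.2, 0.8, -0.4]
finger_gap: 43.1
```

```bash
python3 go.py 521 -102 170 -94.3 521 -102 96 -94.3
```

```text
t 2.55 inc [0.2382 0.1342 0.014 ] [-5.000e-04  4.173e-01  2.000e-04] j6~ -6.8
t 2.55 inc [0.2382 0.2082 0.0139] [-5.000e-04  4.173e-01  2.000e-04] j6~ -6.8
```

>>> arm_command(increments=[[0.03, 0.01, 0.002, 0, 0.06, 0], [0.07, 0.03, 0.004, 0, 0.14, 0], [0.12, 0.05, 0.007, 0, 0.23, 0], [0.17, 0.075, 0.01, 0, 0.32, 0], [0.21, 0.1, 0.012, 0, 0.39, 0], [0.232, 0.125, 0.0137, 0, 0.417, 0], [0.238, 0.15, 0.0139, 0, 0.417, 0], [0.238, 0.17, 0.0139, 0, 0.417, 0], [0.238, 0.19, 0.0139, 0, 0.417, 0], [0.238, 0.195, 0.0139, 0, 0.417, 0]])

```text
time: 3.8
tool_pos: [520.1, -98.6, 107.3]
tcp_rot: [-90.2, 0.1, -94.0]
ft_force: [0.3, 0.1, 0.3]
finger_gap: 42.8
```

```bash
python3 go.py 521 -102 94 -94.3; python3 -c "
from h import *
t=r.snapshot('top');crop(t,320,180,120,100,4,'pics/d1.png')
t=r.snapshot('side');crop(t,290,280,160,120,4,'pics/d2.png')"
```

```text
t 3.8 inc [0.0034 0.0133 0.0011] [ 0.0029  0.0052 -0.0009] j6~ -6.8
```

View pics/d2.png

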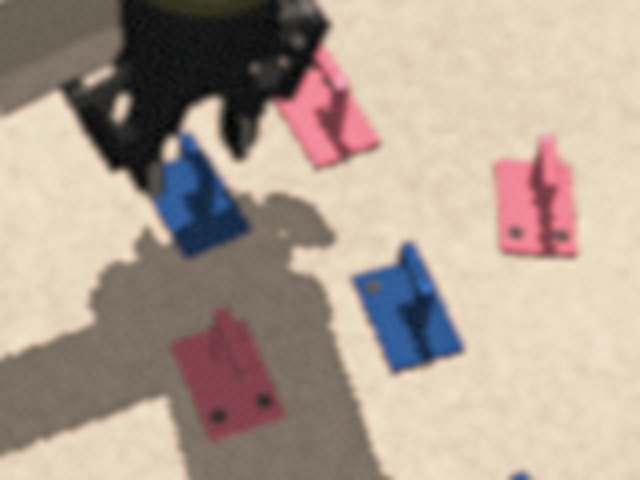

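>>> arm_command(increments=[[0.002, 0.004, 0, 0, 0, 0], [0.003, 0.008, 0, 0, 0, 0], [0.003, 0.012, 0.001, 0, 0, 0], [0.003, 0.013, 0.001, 0, 0, 0], [0.003, 0.013, 0.001, 0, 0, 0], [0.003, 0.013, 0.001, 0, 0, 0], [0.003, 0.013, 0.001, 0, 0, 0], [0.003, 0.013, 0.001, 0, 0, 0], [0.003, 0.013, 0.001, 0, 0, 0], [0.003, 0.013, 0.001, 0, 0, 0]], jaw=1)

```text
time: 5.15
tool_pos: [522.6, -103.0, 101.7]
tcp_rot: [-90.0, -0.0, -94.1]
ft_force: [-28.9, 6.7, 55.2]
finger_gap: 6.7
```

```bash
python3 -c "
from h import *
print(r.sense()['finger_gap'])
t=r.snapshot('side');crop(t,290,280,160,120,4,'pics/d3.png')"
```

```text
6.681691703448348
```

View pics/d3.png

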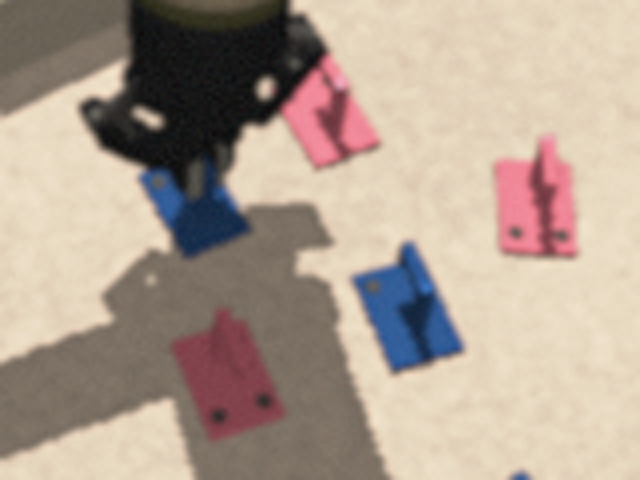

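>>> arm_command(increments=[[0, -0.002, 0, 0, 0, 0], [0, -0.004, 0, 0, 0, 0], [0, -0.006, 0, 0, 0, 0], [0, -0.008, 0, 0, 0, 0], [0, -0.008, 0, 0, 0, 0], [0, -0.008, 0, 0, 0, 0], [0, -0.008, 0, 0, 0, 0], [0, -0.008, 0, 0, 0, 0], [0, -0.008, 0, 0, 0, 0], [0, -0.008, 0, 0, 0, 0]])

```text
time: 6.45
tool_pos: [521.8, -102.7, 103.9]
tcp_rot: [-90.0, -0.0, -94.1]
ft_force: [-0.4, -0.1, -1.9]
finger_gap: 6.8
```

```bash
python3 -c "
from h import *
print(r.sense())
t=r.snapshot('side');crop(t,305,290,80,60,8,'pics/d4.png')"
```

```text
{'time': 6.45, 'joint_pos': array([-1.66580354e+01,  8.16380233e+00,  1.06556812e+02, -6.63759083e-04,
        6.52811144e+01, -1.25898545e+01]), 'qd': array([-0.09466354,  0.017065  , -0.11809551,  0.055421  ,  0.02618744,
        0.11614914]), 'joint_efforts': array([-3.05163212e-04, -5.14534771e+01, -4.39332461e+01,  2.22234471e-04,
        1.41195113e-03,  2.93392463e-05]), 'tool_pos': array([ 521.79070336, -102.68859346,  103.87624211]), 'tcp_rot': array([-9.00018184e+01, -2.11668986e-04, -9.40679033e+01]), 'ft_force': array([-0.3694285 , -0.11986373, -1.91236675]), 'wrist_torque': array([-0.04122018, -0.02043462, -0.03457222]), 'finger_gap': 6.827965991315776}
```

View pics/d4.png

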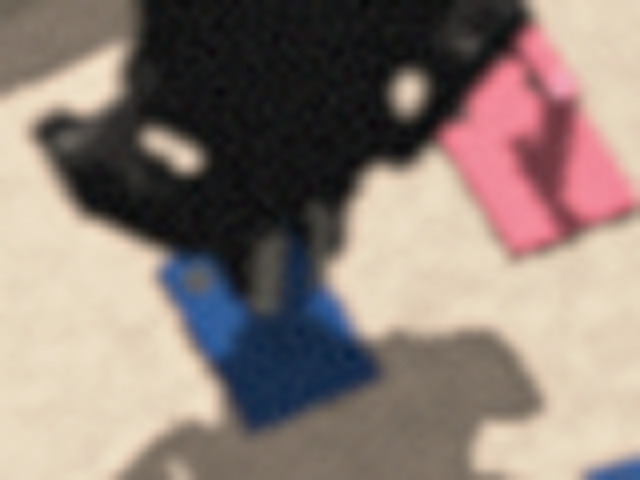

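```bash
python3 - <<'E'
from h import *
for p in [(97,88),(597,88),(606,447),(90,445),(268,88),(265,442)]:
    print(p,px2w("top",(210+(p[0]-2)/5,180+(p[1]-2)/5),72).round(1))
for p in [(237,210),(360,248),(270,301),(312,182),(247,219)]:
    print(p,px2w("side",p,72).round(1))
E
python3 go.py 508 231 250 -90 612 231 250 -90
```

```text
(97, 88) [652.4 275.8  72. ]
(597, 88) [648.3  19.8  72. ]
(606, 447) [464.5  18.5  72. ]
(90, 445) [469.3 278.1  72. ]
(268, 88) [651.  188.1  72. ]
(265, 442) [469.6 189.9  72. ]
(237, 210) [464.  261.2  72. ]
(360, 248) [649.6  19.   72. ]
(270, 301) [414.5  -7.6  72. ]
(312, 182) [663.9 257.1  72. ]
(247, 219) [471.9 223.2  72. ]
t 6.5 inc [-0.3319 -0.1461 -0.0374] [-0.    -0.071  0.   ] j6~ 24.5
t 6.5 inc [-0.3392 -0.1461  0.0663] [-0.    -0.071  0.   ] j6~ 20.7
```

>>> arm_command(increments=[[0, -0.02, 0, 0, 0, 0], [0, -0.05, 0, 0, 0, 0], [-0.01, -0.08, 0.002, 0, 0, 0], [-0.04, -0.1, 0.01, 0, -0.01, 0], [-0.08, -0.11, 0.02, 0, -0.02, 0], [-0.13, -0.11, 0.03, 0, -0.03, 0], [-0.18, -0.11, 0.04, 0, -0.04, 0], [-0.23, -0.11, 0.048, 0, -0.05, 0], [-0.27, -0.11, 0.055, 0, -0.06, 0], [-0.29, -0.11, 0.06, 0, -0.07, 0]], force=100)

```text
time: 7.75
tool_pos: [602.3, 184.5, 213.7]
tcp_rot: [-90.0, 0.0, -89.9]
ft_force: [-0.2, -0.7, -1.2]
finger_gap: 5.9
```

```bash
python3 go.py 612 232 200 -90.5 612 232 112 -90.5; python3 -c "
from h import *
print(r.sense()['finger_gap'])
t=r.snapshot('side');crop(t,180,100,280,210,2.5,'pics/d5.png')"
```

```text
t 7.75 inc [-0.0475  0.0137  0.0098] [ 0.0002  0.0101 -0.0002] j6~ 21.3
t 7.75 inc [-0.0475  0.1017  0.0098] [ 0.0002  0.0101 -0.0002] j6~ 21.3
5.871211306404315
```

View pics/d5.png

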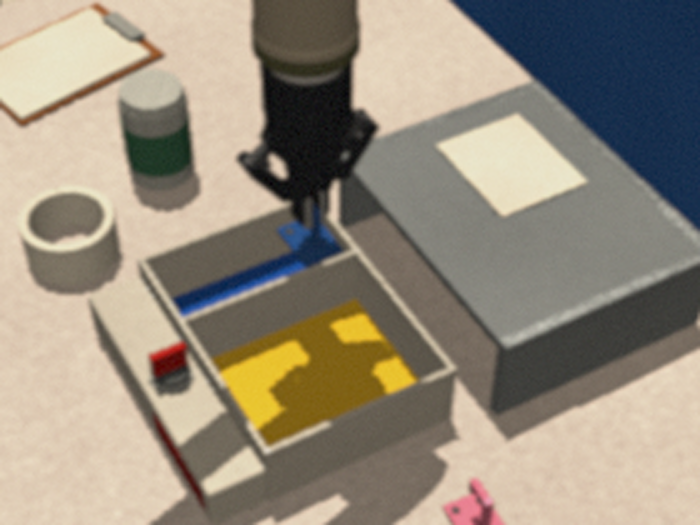

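>>> arm_command(increments=[[-0.02, 0, 0.004, 0, 0.005, 0], [-0.04, 0, 0.008, 0, 0.01, 0], [-0.047, 0.01, 0.0098, 0, 0.01, 0], [-0.0475, 0.03, 0.0098, 0, 0.01, 0], [-0.0475, 0.05, 0.0098, 0, 0.01, 0], [-0.0475, 0.07, 0.0098, 0, 0.01, 0], [-0.0475, 0.085, 0.0098, 0, 0.01, 0], [-0.0475, 0.095, 0.0098, 0, 0.01, 0], [-0.0475, 0.1, 0.0098, 0, 0.01, 0], [-0.0475, 0.1, 0.0098, 0, 0.01, 0]])

```text
time: 9.05
tool_pos: [612.2, 229.9, 114.0]
tcp_rot: [-90.0, 0.0, -90.6]
ft_force: [0.7, -0.7, -0.2]
finger_gap: 5.8
```

```bash
python3 go.py 612 232 112 -90.5; python3 -c "
from h import *
print(r.sense()['finger_gap'],r.sense()['ft_force'])
t=r.snapshot('side');crop(t,240,140,120,90,6,'pics/d6.png')"
```

```text
t 9.05 inc [-0.0021  0.002  -0.0002] [-0.0001 -0.0022 -0.    ] j6~ 21.3
5.822902210566014 [ 0.72346089 -0.74008644 -0.1767083 ]
```

View pics/d6.png

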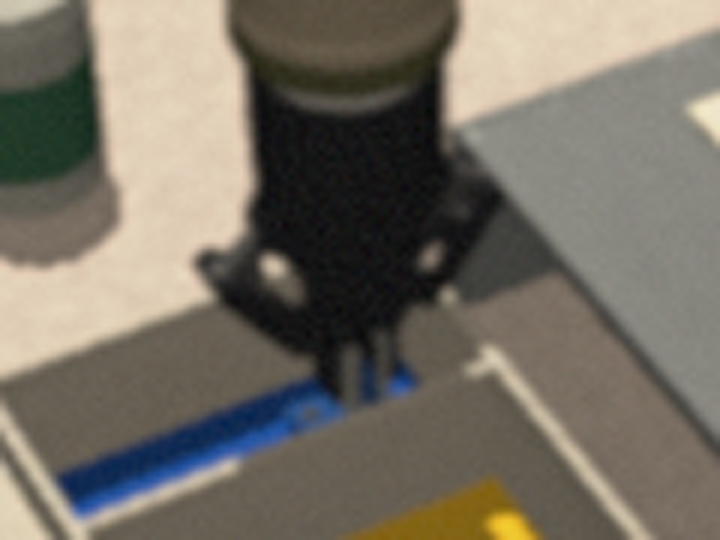

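>>> arm_command(increments=[[-0.001, 0.002, 0, 0, 0, 0], [-0.001, 0.002, 0, 0, 0, 0], [-0.001, 0.002, 0, 0, 0, 0], [-0.001, 0.002, 0, 0, 0, 0], [-0.001, 0, 0, 0, 0, 0], [-0.001, -0.02, 0, 0, 0, 0], [-0.001, -0.05, 0, 0, 0, 0], [-0.001, -0.09, 0, 0, 0, 0], [-0.001, -0.12, 0, 0, 0, 0], [-0.001, -0.13, 0, 0, 0, 0]], jaw=0.45)

```text
time: 10.35
tool_pos: [613.4, 231.2, 248.4]
tcp_rot: [-89.7, 0.1, -90.6]
ft_force: [0.5, -0.0, -0.1]
finger_gap: 23.1
```

```bash
python3 go.py 540 0 240 -95 580.5 -210.5 180 -103  ; python3 -c "
from h import *
s=r.sense();print(s['finger_gap'],s['ft_force'],s['tool_pos'])
t=r.snapshot('side');cv2.imwrite('pics/e1.png',t[:,:,::-1])"
```

```text
t 10.35 inc [ 0.232   0.0076 -0.0709] [-0.0057  0.0763 -0.002 ] j6~ 5.0
t 10.35 inc [ 0.4422  0.0675 -0.0285] [-0.0056  0.2159 -0.0024] j6~ -6.9
23.07370719367469 [ 0.51744414 -0.02405426 -0.10425749] [613.43599733 231.2341717  248.40868129]
```

View pics/e1.png

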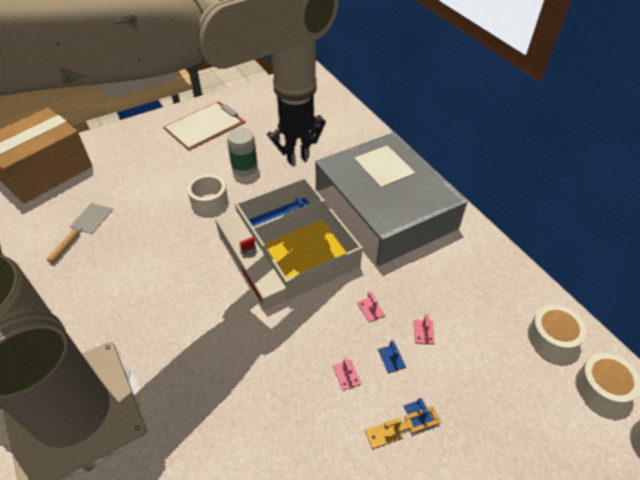

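```bash
cat > fitone.py <<'E'
import sys
from h import *
kind,x,y,th=sys.argv[1],*map(float,sys.argv[2:5]); z0=float(sys.argv[5]) if len(sys.argv)>5 else 0
parts=PLAIN if kind=='blue' else SLOT
for c in ("top","side"):
    im=r.snapshot(c)
    t=np.radians(th); cx=(x,y,20) if kind=='blue' else (x+40*np.cos(t),y+40*np.sin(t),10)
    u,v=w2px(c,cx)[0]; m={c:cmask(im,kind,u,v,22 if kind=='blue' else 40)}
    print(c,m[c].sum(),fit([c],m,parts,x,y,(t,),z0))
E
python3 fitone.py blue 580 -211 -103
```

```text
top 265 [  -0.8   579.44 -212.33 -102.5 ]
side 450 [  -0.8   579.97 -211.01 -103.  ]
```

>>> arm_command(increments=[[0.02, 0, -0.001, 0, 0.01, 0], [0.06, 0, -0.004, 0, 0.03, 0], [0.115, 0, -0.008, 0, 0.06, 0], [0.17, 0, -0.011, 0, 0.08, 0], [0.225, 0.01, -0.015, 0, 0.11, 0], [0.28, 0.02, -0.018, 0, 0.14, 0], [0.335, 0.03, -0.021, 0, 0.16, 0], [0.39, 0.04, -0.025, 0, 0.19, 0], [0.43, 0.055, -0.028, 0, 0.21, 0], [0.442, 0.0675, -0.0285, 0, 0.216, 0]], jaw=0.25)

```text
time: 11.75
tool_pos: [576.6, -213.8, 174.1]
tcp_rot: [-90.2, -0.0, -103.2]
ft_force: [-0.3, 0.5, -0.1]
finger_gap: 32.1
```

```bash
python3 go.py 580.5 -211 91 -103; python3 -c "
from h import *
t=r.snapshot('side');crop(t,310,290,160,120,5,'pics/e2.png')"
```

```text
t 11.75 inc [-0.0036  0.0831  0.0034] [ 0.003  -0.0042  0.0001] j6~ -7.0
```

View pics/e2.png

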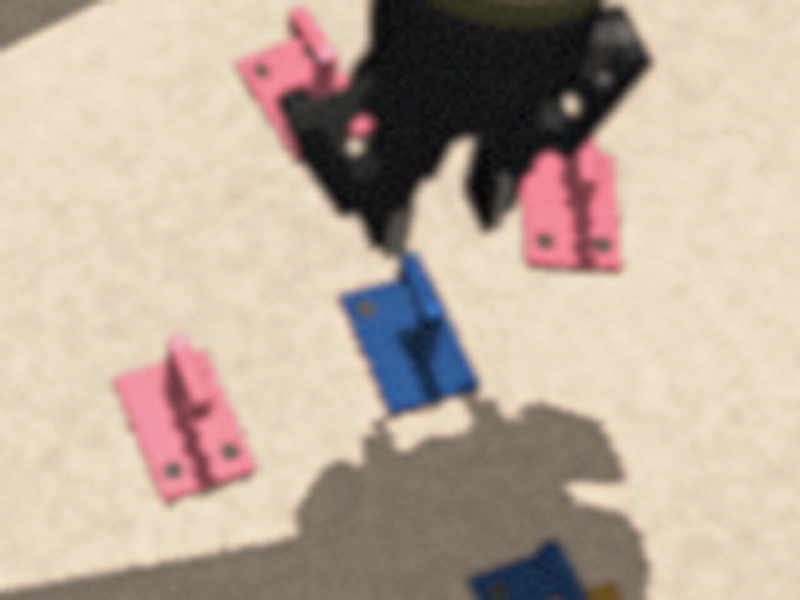

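>>> arm_command(increments=[[-0.002, 0.005, 0.002, 0, 0, 0], [-0.0035, 0.02, 0.0035, 0, -0.004, 0], [-0.0035, 0.035, 0.0035, 0, -0.004, 0], [-0.0035, 0.05, 0.0035, 0, -0.004, 0], [-0.0035, 0.06, 0.0035, 0, -0.004, 0], [-0.0035, 0.07, 0.0035, 0, -0.004, 0], [-0.0035, 0.078, 0.0035, 0, -0.004, 0], [-0.0035, 0.083, 0.0035, 0, -0.004, 0], [-0.0035, 0.083, 0.0035, 0, -0.004, 0], [-0.0035, 0.083, 0.0035, 0, -0.004, 0]])

```text
time: 13.05
tool_pos: [583.2, -208.4, 93.9]
tcp_rot: [-90.0, -0.0, -102.8]
ft_force: [0.3, -0.9, -0.6]
finger_gap: 32.1
```

```bash
python3 -c "
from h import *
t=r.snapshot('side');crop(t,350,310,80,60,8,'pics/e3.png')"
```

```text
(no output)
```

View pics/e3.png

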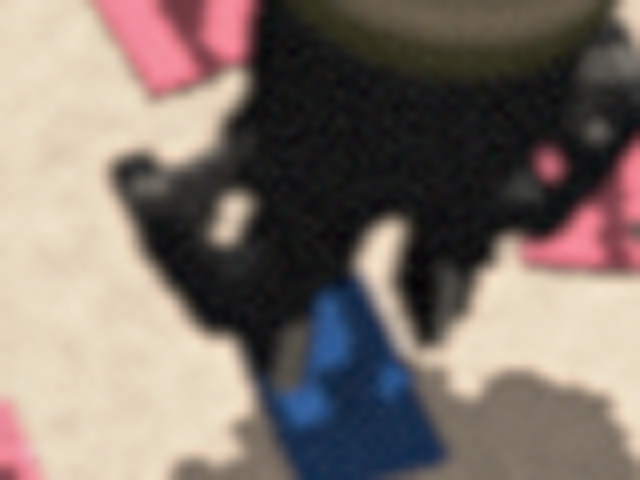

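>>> arm_command(increments=[[0, 0, 0, 0, 0, 0], [0, 0, 0, 0, 0, 0], [0, 0, 0, 0, 0, 0], [0, -0.003, 0, 0, 0, 0], [0, -0.005, 0, 0, 0, 0], [0, -0.008, 0, 0, 0, 0], [0, -0.01, 0, 0, 0, 0], [0, -0.01, 0, 0, 0, 0], [0, -0.01, 0, 0, 0, 0], [0, -0.01, 0, 0, 0, 0]], jaw=1, force=60)

```text
time: 14.35
tool_pos: [582.8, -208.2, 103.2]
tcp_rot: [-90.0, 0.0, -102.8]
ft_force: [-0.7, -0.1, -1.6]
finger_gap: 6.6
```

```bash
python3 go.py 580 -210 230 -98 560 0 240 -90.5; python3 -c "
from h import *
t=r.snapshot('side');crop(t,350,310,80,60,8,'pics/e4.png')"
```

```text
t 14.35 inc [ 0.0024 -0.1268 -0.0024] [ 0.0002 -0.0833 -0.    ] j6~ -11.9
t 14.35 inc [-0.198  -0.1367 -0.0683] [ 2.000e-04 -2.142e-01 -1.000e-04] j6~ 0.5
```

View pics/e4.png

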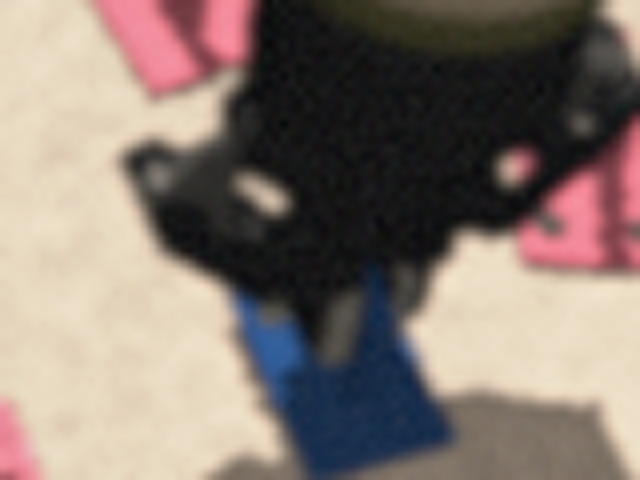

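>>> arm_command(increments=[[0, -0.02, 0, 0, 0, 0], [0, -0.05, 0, 0, 0, 0], [0, -0.085, 0, 0, -0.02, 0], [-0.02, -0.11, -0.006, 0, -0.05, 0], [-0.06, -0.12, -0.017, 0, -0.08, 0], [-0.11, -0.125, -0.032, 0, -0.11, 0], [-0.16, -0.125, -0.046, 0, -0.14, 0], [-0.21, -0.125, -0.061, 0, -0.17, 0], [-0.255, -0.125, -0.074, 0, -0.2, 0], [-0.277, -0.125, -0.08, 0, -0.214, 0]], force=90)

```text
time: 15.65
tool_pos: [566.0, 82.2, 230.3]
tcp_rot: [-89.9, 0.0, -90.4]
ft_force: [0.3, -0.1, -1.2]
finger_gap: 6.4
```

```bash
python3 go.py 560 232 190 -90.5; python3 -c "
from h import *
t=r.snapshot('side');crop(t,230,100,240,180,3,'pics/e5.png')"
```

```text
t 15.65 inc [-0.1498  0.0403 -0.007 ] [-0.0018  0.0026 -0.0006] j6~ 23.0
```

View pics/e5.png

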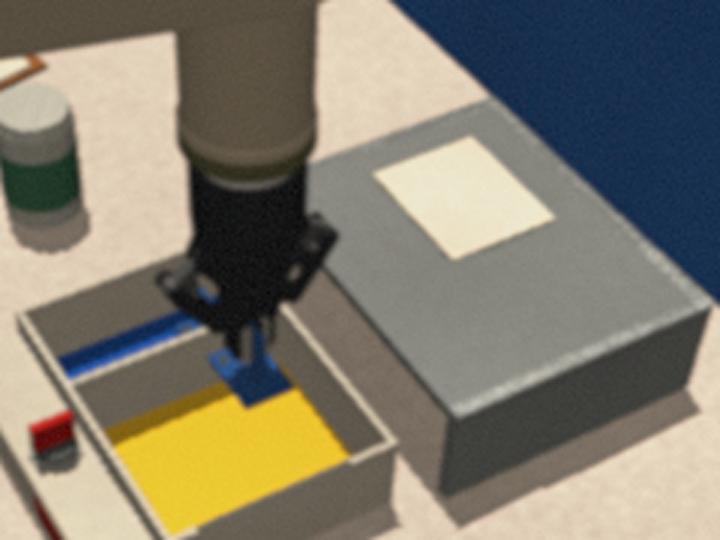

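>>> arm_command(increments=[[-0.03, 0, -0.001, 0, 0, 0], [-0.075, 0, -0.003, 0, 0, 0], [-0.115, 0, -0.005, 0, 0, 0], [-0.14, 0, -0.006, 0, 0, 0], [-0.149, 0.015, -0.006, 0, 0, 0], [-0.15, 0.04, -0.006, 0, 0, 0], [-0.15, 0.065, -0.006, 0, 0, 0], [-0.15, 0.09, -0.006, 0, 0, 0], [-0.15, 0.108, -0.006, 0, 0, 0], [-0.15, 0.118, -0.006, 0, 0, 0]])

```text
time: 16.95
tool_pos: [561.1, 228.9, 109.1]
tcp_rot: [-90.1, -0.0, -90.6]
ft_force: [-1.1, -0.2, -1.3]
finger_gap: 6.4
```

```bash
python3 go.py 560 232 110 -90.5; python3 -c "
from h import *
t=r.snapshot('side');crop(t,240,140,120,90,6,'pics/e6.png')"
```

```text
t 16.95 inc [-0.0031 -0.0009 -0.0011] [ 0.0014 -0.0009  0.0006] j6~ 23.0
```

View pics/e6.png

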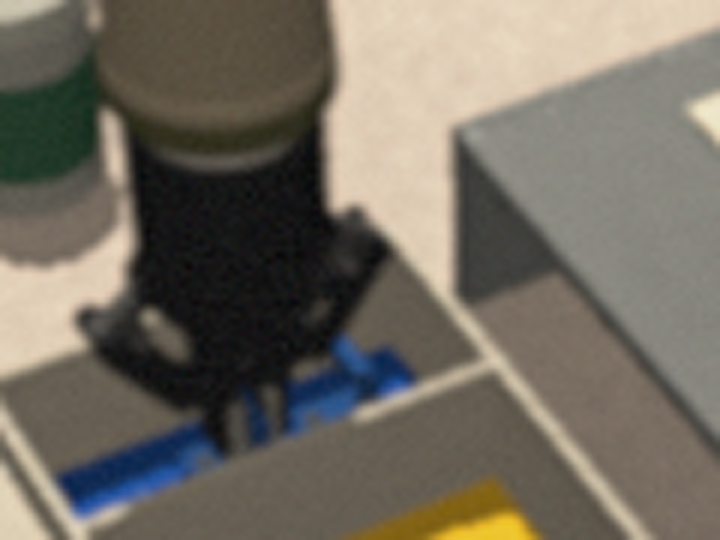

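>>> arm_command(increments=[[-0.001, 0.001, 0, 0, 0, 0], [-0.001, 0.002, 0, 0, 0, 0], [-0.001, 0.003, 0, 0, 0, 0], [-0.001, 0.004, 0, 0, 0, 0], [-0.001, 0.004, 0, 0, 0, 0], [-0.001, 0.005, 0, 0, 0, 0], [-0.001, 0.005, 0, 0, 0, 0], [-0.001, 0.005, 0, 0, 0, 0], [-0.001, 0.005, 0, 0, 0, 0], [-0.001, 0.005, 0, 0, 0, 0]])

```text
time: 18.25
tool_pos: [561.5, 230.7, 105.4]
tcp_rot: [-90.0, 0.0, -90.5]
ft_force: [0.4, -0.8, -0.9]
finger_gap: 6.4
```

Nearly on the floor (offset ≈ 96–97). Release and rise.

>>> arm_command(increments=[[0, 0.001, 0, 0, 0, 0], [0, 0.001, 0, 0, 0, 0], [0, 0.001, 0, 0, 0, 0], [0, 0, 0, 0, 0, 0], [0, -0.01, 0, 0, 0, 0], [0, -0.035, 0, 0, 0, 0], [0, -0.07, 0, 0, 0, 0], [0, -0.1, 0, 0, 0, 0], [0, -0.12, 0, 0, 0, 0], [0, -0.13, 0, 0, 0, 0]], jaw=0.45)

```text
time: 19.5
tool_pos: [562.0, 230.8, 237.0]
tcp_rot: [-89.9, 0.0, -90.5]
ft_force: [0.9, -0.1, -0.0]
finger_gap: 23.8
```

```bash
python3 go.py 520 -150 240 -60 ; python3 -c "
from h import *
t=r.snapshot('side');crop(t,200,140,240,180,3,'pics/f1.png')
t=r.snapshot('top');crop(t,420,190,80,100,6,'pics/f2.png')
"; python3 fitone.py brass 553 -345.5 168.5;  python3 fitone.py blue 556 -331 80
```

```text
t 19.5 inc [ 0.3812 -0.0033 -0.0385] [-2.000e-03 -5.326e-01 -1.000e-04] j6~ -46.1
top 488 [  -0.81  552.09 -347.31  168.16]
side 1073 [  -0.83  553.86 -344.72  168.7 ]
top 200 [  -0.6   554.32 -334.52   79.49]
side 348 [-5.3000e-01  5.5983e+02 -3.2231e+02  7.9170e+01]
```

View pics/f1.png

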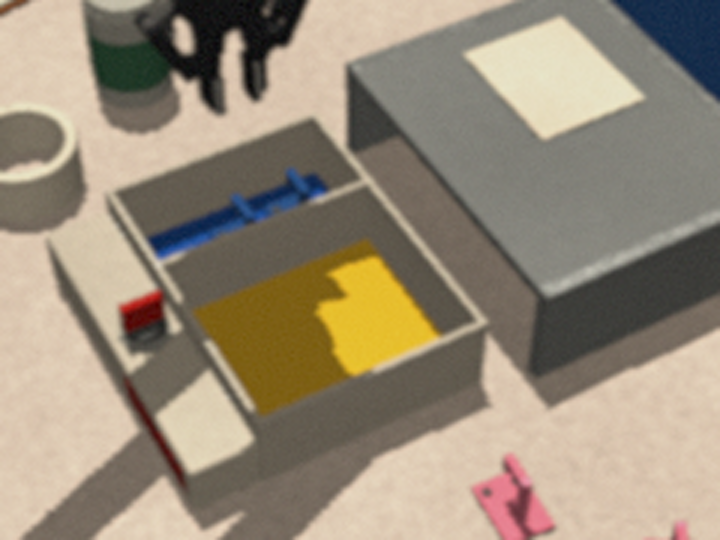

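View pics/f2.png

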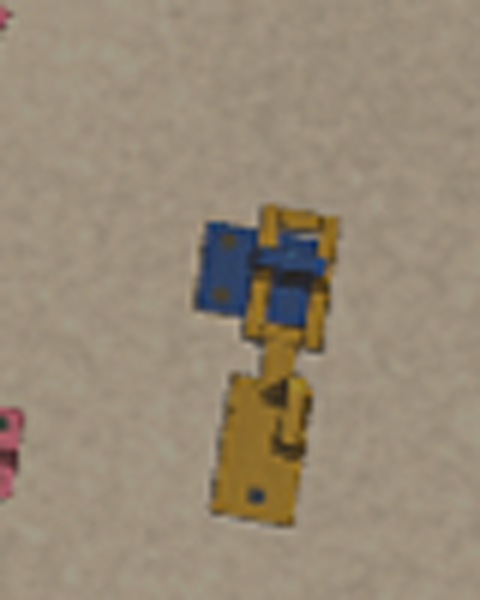

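```bash
cat > fitC.py <<'E'
import sys
from h import *
x,y,th=map(float,sys.argv[1:4])
for c in ("top","side"):
    im=r.snapshot(c)
    u,v=w2px(c,(x,y,20))[0]; b=cmask(im,'blue',u,v,22); 
    h=cv2.cvtColor(im,cv2.COLOR_RGB2HSV).astype(int)
    br=(h[...,0]>8)&(h[...,0]<35)&(h[...,1]>85)
    br=cv2.morphologyEx(br.astype(np.uint8),cv2.MORPH_OPEN,np.ones((2,2)))
    dc=cv2.dilate(br,np.ones((3,3),np.uint8))>0
    off=np.array([int(u)-30,int(v)-30]);sz=(60,60)
    mm=b[off[1]:off[1]+60,off[0]:off[0]+60].astype(float);w=~dc[off[1]:off[1]+60,off[0]:off[0]+60]
    for t0 in (th,th+180):
        def cost(q):
            rr=render(c,PLAIN,q[0],q[1],np.radians(q[2]*3),0,off,sz)
            return -(np.minimum(rr,mm)*w).sum()/(np.maximum(rr,mm)*w).sum()
        best=min((minimize(cost,v0,method='Nelder-Mead',options=dict(initial_simplex=np.array([v0,v0+[7,0,0],v0+[0,7,0],v0+[0,0,2]]),xatol=.1,fatol=1e-4)) for v0 in (np.array([x+a,y+bb,t0/3]) for a in(-4,3) for bb in(-4,3))),key=lambda o:o.fun)
        print(c,round(best.fun,3),best.x[:2].round(1),round(best.x[2]*3,1))
E
python3 fitC.py 556 -331 78
```

```text
top -0.808 [ 553.8 -338. ] 79.8
top -0.808 [ 553.8 -338. ] 259.8
side -0.809 [ 555.  -335.7] 79.7
side -0.809 [ 555.  -335.7] 259.7
```

>>> arm_command(increments=[[0.015, 0, -0.002, 0, -0.03, 0], [0.05, 0, -0.005, 0, -0.08, 0], [0.1, 0, -0.01, 0, -0.15, 0], [0.15, 0, -0.015, 0, -0.22, 0], [0.2, 0, -0.02, 0, -0.29, 0], [0.25, 0, -0.025, 0, -0.36, 0], [0.3, 0, -0.03, 0, -0.43, 0], [0.34, 0, -0.035, 0, -0.48, 0], [0.37, 0, -0.038, 0, -0.52, 0], [0.38, 0, -0.0385, 0, -0.533, 0]], jaw=0.25)

```text
time: 21.15
tool_pos: [519.1, -150.5, 234.9]
tcp_rot: [-90.0, 0.0, -60.1]
ft_force: [-0.0, 0.1, -0.5]
finger_gap: 32.1
```

```bash
python3 go.py 493.2 -333.8 160 -11.5
```

```text
t 21.15 inc [ 0.146   0.0749 -0.1138] [ 4.000e-04 -8.477e-01 -7.000e-04] j6~ -112.6
```

>>> arm_command(increments=[[0.01, 0, -0.008, 0, -0.08, 0], [0.03, 0, -0.023, 0, -0.2, 0], [0.055, 0.005, -0.043, 0, -0.34, 0], [0.08, 0.02, -0.062, 0, -0.48, 0], [0.105, 0.035, -0.082, 0, -0.62, 0], [0.125, 0.05, -0.098, 0, -0.75, 0], [0.14, 0.065, -0.109, 0, -0.82, 0], [0.146, 0.073, -0.114, 0, -0.848, 0], [0.146, 0.075, -0.114, 0, -0.848, 0], [0.146, 0.075, -0.114, 0, -0.848, 0]])

```text
time: 22.4
tool_pos: [494.2, -331.6, 160.3]
tcp_rot: [-90.0, 0.0, -11.4]
ft_force: [-0.4, 0.3, 0.5]
finger_gap: 31.5
```

```bash
python3 go.py 493.2 -333.8 94 -11.5; python3 -c "
from h import *
t=r.snapshot('side');crop(t,340,370,120,90,6,'pics/f3.png')"
```

```text
t 22.4 inc [-0.0006  0.0663 -0.0024] [-0.0005  0.0017 -0.0003] j6~ -112.6
```

View pics/f3.png

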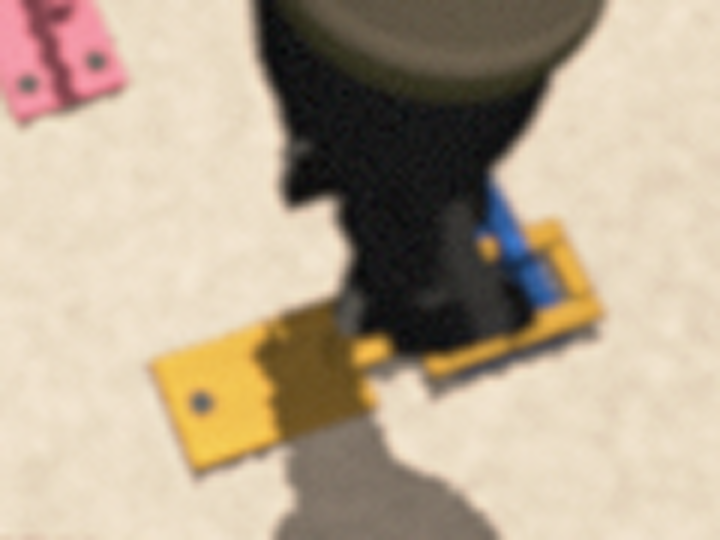

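>>> arm_command(increments=[[0, 0.01, -0.001, 0, 0, 0], [0, 0.022, -0.0015, 0, 0, 0], [0, 0.036, -0.0015, 0, 0, 0], [0, 0.048, -0.0015, 0, 0, 0], [0, 0.058, -0.0015, 0, 0, 0], [0, 0.065, -0.0015, 0, 0, 0], [0, 0.067, -0.0015, 0, 0, 0], [0, 0.067, -0.0015, 0, 0, 0], [0, 0.067, -0.0015, 0, 0, 0], [0, 0.067, -0.0015, 0, 0, 0]])

```text
time: 23.7
tool_pos: [493.9, -334.1, 93.9]
tcp_rot: [-90.0, -0.0, -11.4]
ft_force: [0.5, -0.4, -0.4]
finger_gap: 31.9
```

```bash
python3 -c "
from h import *
print(r.sense()['tool_pos'])
t=r.snapshot('side');crop(t,340,370,120,90,6,'pics/f4.png')"
```

```text
[ 493.89068565 -334.07153828   93.88019979]
```

View pics/f4.png

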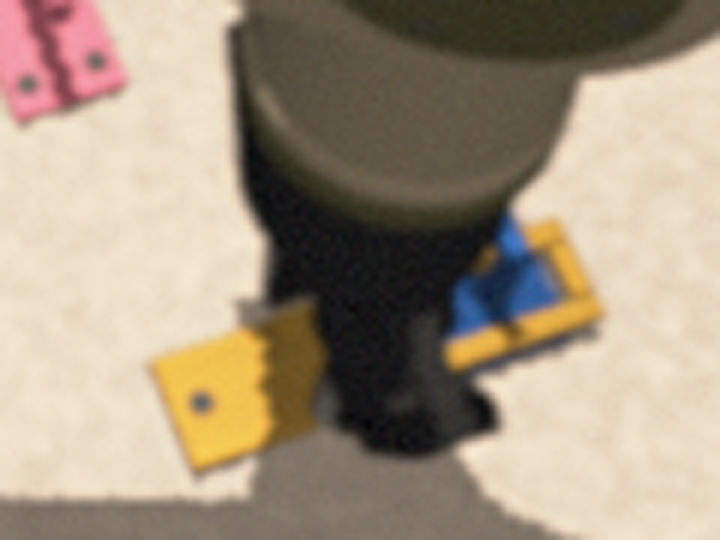

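>>> arm_command(increments=[[0, 0, 0, 0, 0, 0], [0, 0, 0, 0, 0, 0], [0, 0, 0, 0, 0, 0], [0, 0, 0, 0, 0, 0], [0, 0, 0, 0, 0, 0], [0, 0, 0, 0, 0, 0], [0, -0.002, 0, 0, 0, 0], [0, -0.004, 0, 0, 0, 0], [0, -0.005, 0, 0, 0, 0], [0, -0.005, 0, 0, 0, 0]], jaw=1, force=60)

```text
time: 25.0
tool_pos: [493.7, -333.9, 98.5]
tcp_rot: [-90.0, -0.0, -11.4]
ft_force: [1.4, -0.2, -0.8]
finger_gap: 7.1
```

```bash
python3 -c "
from h import *
s=r.sense();print(s['tool_pos'],s['ft_force'])
t=r.snapshot('side');crop(t,340,370,120,90,6,'pics/f5.png')
t=r.snapshot('top');crop(t,420,190,100,100,6,'pics/f6.png')"
```

```text
[ 493.6826253  -333.94429145   98.49665592] [ 1.38443858 -0.24382481 -0.75341966]
```

View pics/f5.png

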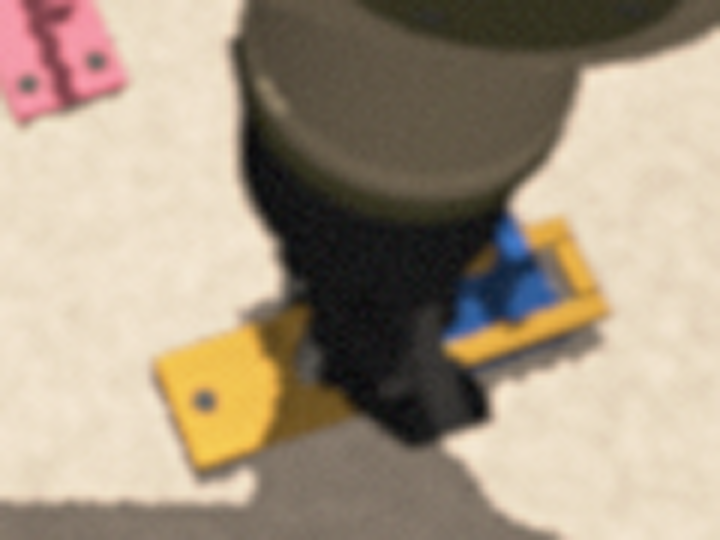

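View pics/f6.png

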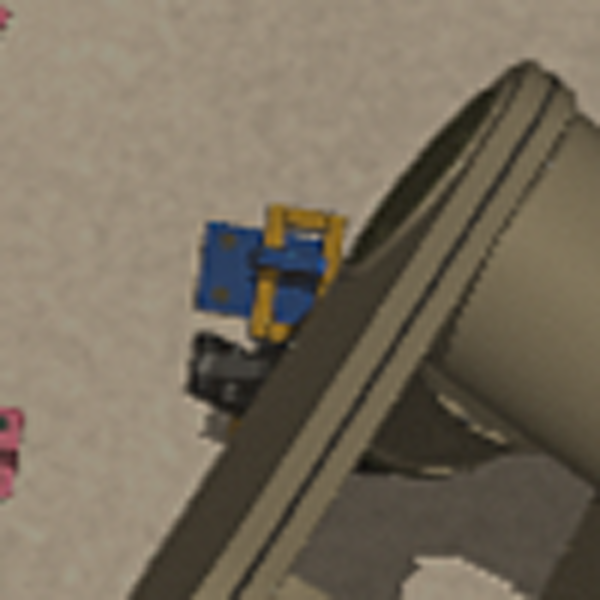

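```bash
cat > arc.py <<'E'
import sys
from h import *
# pivot px py, slot-centre shift along slot? ; thetas list
px,py,z,dyaw=map(float,sys.argv[1:5]); ths=list(map(float,sys.argv[5:]))
s=r.sense(); M=R.from_euler('xyz',s['tcp_rot'],degrees=True)
for th in ths:
    t=np.radians(th); P=np.array([px+61*np.cos(t),py+61*np.sin(t),z])
    d=M.inv().apply(P-s['tool_pos'])/1000; T=R.from_euler('xyz',[-90,0,th-180+dyaw],degrees=True)
    print(th,P.round(1),(d).round(4),(M.inv()*T).as_rotvec().round(3))
E
python3 arc.py 552.7 -347.3 104 0 168.6 163.6 158.6 153.6 148.6 143.6 138.6 133.6 128.6
```

```text
168.6 [ 492.9 -335.2  104. ] [-0.0004 -0.0056 -0.0015] [-0.  0. -0.]
163.6 [ 494.2 -330.1  104. ] [-0.0002 -0.0056  0.0038] [-0.     0.087 -0.   ]
158.6 [ 495.9 -325.   104. ] [ 0.0005 -0.0056  0.0091] [-0.     0.175 -0.   ]
153.6 [ 498.1 -320.2  104. ] [ 0.0016 -0.0056  0.0143] [-0.     0.262 -0.   ]
148.6 [ 500.6 -315.5  104. ] [ 0.0032 -0.0056  0.0194] [-0.     0.349 -0.   ]
143.6 [ 503.6 -311.1  104. ] [ 0.0053 -0.0056  0.0243] [-0.     0.437 -0.   ]
138.6 [ 506.9 -307.   104. ] [ 0.0077 -0.0056  0.029 ] [-0.     0.524 -0.   ]
133.6 [ 510.6 -303.1  104. ] [ 0.0106 -0.0056  0.0335] [ 0.     0.611 -0.   ]
128.6 [ 514.6 -299.6  104. ] [ 0.0138 -0.0056  0.0377] [ 0.     0.698 -0.   ]
```

>>> arm_command(increments=[[0, -0.003, -0.0005, 0, 0, 0], [-0.0004, -0.0056, -0.0012, 0, 0, 0], [-0.0004, -0.0056, 0.001, 0, 0.04, 0], [-0.0002, -0.0056, 0.0038, 0, 0.087, 0], [0.0005, -0.0056, 0.0091, 0, 0.175, 0], [0.0016, -0.0056, 0.0143, 0, 0.262, 0], [0.0032, -0.0056, 0.0194, 0, 0.349, 0], [0.0053, -0.0056, 0.0243, 0, 0.437, 0], [0.0065, -0.0056, 0.0267, 0, 0.48, 0], [0.0065, -0.0056, 0.0267, 0, 0.48, 0]], force=90)

```text
time: 26.35
tool_pos: [505.5, -309.0, 104.2]
tcp_rot: [-90.0, -0.0, -38.9]
ft_force: [-0.6, 0.5, -1.8]
finger_gap: 6.7
```

```bash
python3 -c "
from h import *
s=r.sense();print(s['tool_pos'],s['tcp_rot'],s['ft_force'],s['finger_gap'])
t=r.snapshot('side');crop(t,340,350,120,90,6,'pics/g1.png')
t=r.snapshot('top');crop(t,420,190,100,100,6,'pics/g2.png')"; python3 arc.py 552.7 -347.3 104 0 141 136 131 126 121 116 111 106
```

```text
[ 505.46691302 -308.98070804  104.24088092] [-8.99980499e+01 -1.95252013e-02 -3.88576198e+01] [-0.59104251  0.54893001 -1.77636709] 6.6814107012532915
141.0 [ 505.3 -308.9  104. ] [-0.0001  0.0002  0.0002] [0.    0.003 0.   ]
136.0 [ 508.8 -304.9  104. ] [0.0001 0.0002 0.0055] [0.   0.09 0.  ]
131.0 [ 512.7 -301.3  104. ] [0.0008 0.0002 0.0108] [0.    0.177 0.   ]
126.0 [ 516.8 -297.9  104. ] [0.002  0.0002 0.016 ] [0.    0.265 0.   ]
121.0 [ 521.3 -295.   104. ] [0.0036 0.0002 0.021 ] [0.    0.352 0.   ]
116.0 [ 526.  -292.5  104. ] [0.0057 0.0002 0.0259] [0.    0.439 0.   ]
111.0 [ 530.8 -290.4  104. ] [0.0081 0.0002 0.0307] [0.    0.527 0.   ]
106.0 [ 535.9 -288.7  104. ] [0.011  0.0002 0.0351] [-0.     0.614  0.   ]
```

View pics/g1.png

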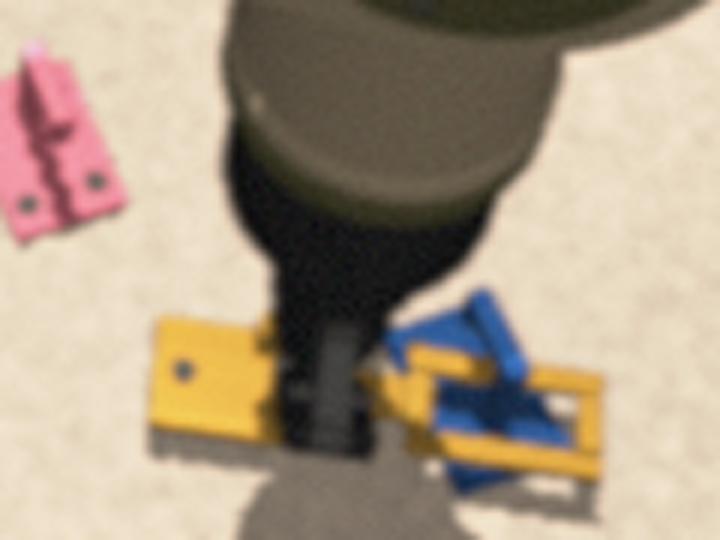

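View pics/g2.png

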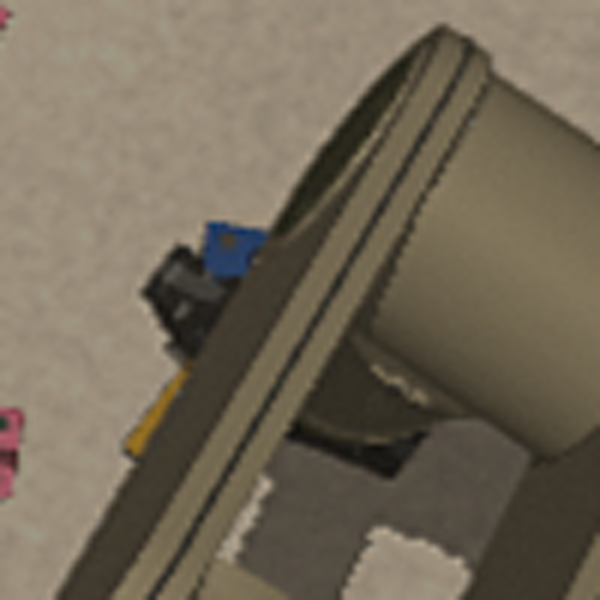

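>>> arm_command(increments=[[0, 0, 0.002, 0, 0.04, 0], [0.0001, 0, 0.0055, 0, 0.09, 0], [0.0008, 0, 0.0108, 0, 0.177, 0], [0.002, 0, 0.016, 0, 0.265, 0], [0.0036, 0, 0.021, 0, 0.352, 0], [0.0057, 0, 0.0259, 0, 0.439, 0], [0.0081, 0, 0.0307, 0, 0.527, 0], [0.011, 0, 0.0351, 0, 0.614, 0], [0.011, 0, 0.0351, 0, 0.614, 0], [0.011, 0, 0.0351, 0, 0.614, 0]])

```text
time: 27.7
tool_pos: [535.7, -288.7, 104.0]
tcp_rot: [-90.0, 0.0, -73.9]
ft_force: [-0.8, 0.1, -0.6]
finger_gap: 6.6
```

```bash
python3 -c "
from h import *
s=r.sense();print(s['tool_pos'],s['tcp_rot'],s['ft_force'],s['finger_gap'])
t=r.snapshot('side');crop(t,360,330,120,110,6,'pics/g3.png')"; python3 arc.py 552.7 -347.3 104 0 106 101 96 91 86 80
```

```text
[ 535.6808034  -288.73319961  103.95298567] [-9.00099035e+01  5.67024576e-03 -7.39476283e+01] [-0.78148218  0.14908232 -0.58757973] 6.601598808361579
106.0 [ 535.9 -288.7  104. ] [ 0.     -0.0001  0.0003] [ 0.  0. -0.]
101.0 [ 541.1 -287.4  104. ] [ 0.0002 -0.0001  0.0056] [ 0.     0.088 -0.   ]
96.0 [ 546.3 -286.6  104. ] [ 0.0009 -0.0001  0.0109] [ 0.     0.175 -0.   ]
91.0 [ 551.6 -286.3  104. ] [ 0.0021 -0.0001  0.0161] [ 0.     0.262 -0.   ]
86.0 [ 557.  -286.4  104. ] [ 0.0037 -0.0001  0.0211] [ 0.    0.35 -0.  ]
80.0 [ 563.3 -287.2  104. ] [ 0.0062 -0.0001  0.027 ] [ 0.     0.454 -0.   ]
```

View pics/g3.png

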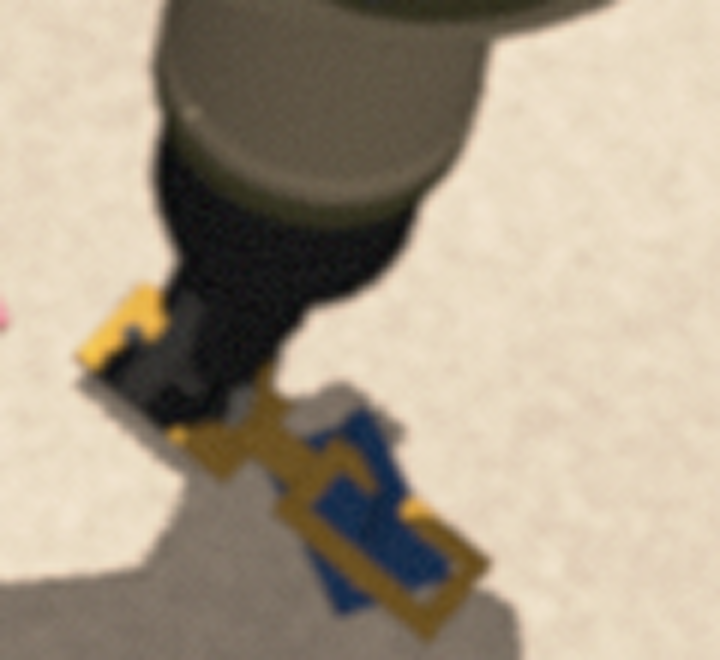

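>>> arm_command(increments=[[0, 0, 0.0028, 0, 0.044, 0], [0.0002, 0, 0.0056, 0, 0.088, 0], [0.0009, 0, 0.0109, 0, 0.175, 0], [0.0021, 0, 0.0161, 0, 0.262, 0], [0.0037, 0, 0.0211, 0, 0.35, 0], [0.0062, 0, 0.027, 0, 0.454, 0], [0.003, 0, 0.0286, 0, 0.454, 0], [-0.001, 0, 0.0305, 0, 0.454, 0], [-0.0037, 0, 0.0318, 0, 0.454, 0], [-0.0037, 0, 0.0318, 0, 0.454, 0]])

```text
time: 29.0
tool_pos: [565.4, -275.9, 104.0]
tcp_rot: [-90.0, 0.0, -100.0]
ft_force: [0.2, -0.4, -1.3]
finger_gap: 6.8
```

```bash
python3 -c "
from h import *
s=r.sense();print(s['tool_pos'],s['tcp_rot'],s['ft_force'],s['finger_gap'])
t=r.snapshot('side');crop(t,370,330,100,110,7,'pics/g5.png')
t=r.snapshot('top');crop(t,420,190,100,100,6,'pics/g6.png')"
```

```text
[ 565.36419569 -275.94191942  103.98317231] [-9.00079127e+01  1.72886937e-03 -1.00015557e+02] [ 0.19217261 -0.3518038  -1.30471438] 6.8204960990759
```

View pics/g5.png

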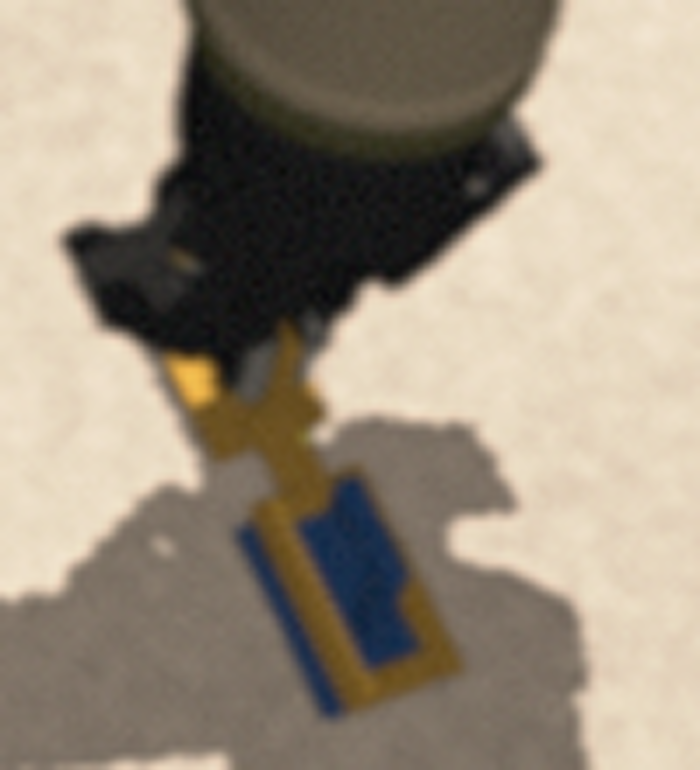

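View pics/g6.png

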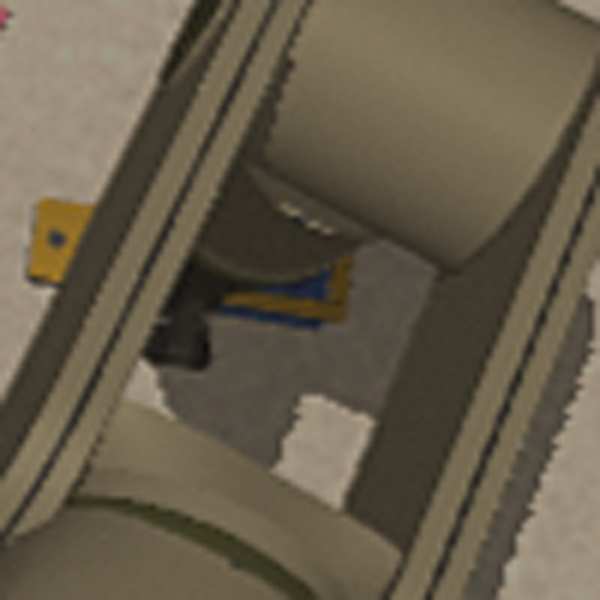

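```bash
python3 - <<'E'
from h import *
im=r.snapshot("side").copy(); sc=7; x0,y0=370,330
c=cv2.resize(im[y0:y0+110,x0:x0+100],None,fx=sc,fy=sc,interpolation=cv2.INTER_CUBIC)
def dr(parts,x,y,th,z0,col):
    t=np.radians(th);M=np.array([[np.cos(t),-np.sin(t),0],[np.sin(t),np.cos(t),0],[0,0,1]])
    for b in parts:
        p=(w2px("side",b@M.T+[x,y,z0])-[x0,y0]+.5)*sc
        cv2.polylines(c,[cv2.convexHull(p.astype(np.float32)).astype(int)],True,col,1)
t=np.radians(80)
dr(PLAIN,555,-335.7,80,0,(255,0,0))
dr(SLOT[4:9]+SLOT[:1],565.4-61*np.cos(t)+.8,-275.9-61*np.sin(t)+1.2,80,10.5,(0,255,0))
cv2.imwrite("pics/ov.png",c[:,:,::-1])
E
```

```text
(no output)
```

View pics/ov.png

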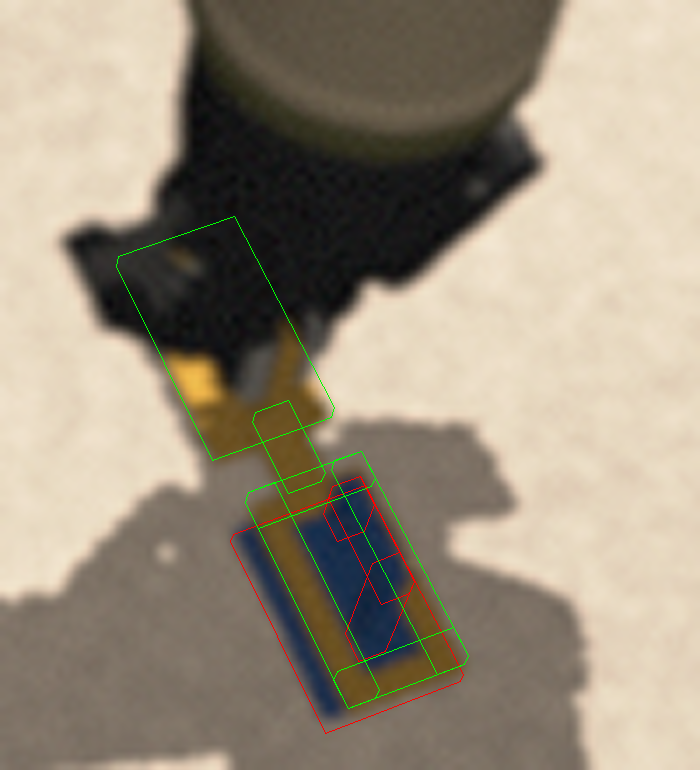

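```bash
cat > fit2.py <<'E'
import sys
from h import *
# joint fit in side view: plain (x,y,th) z0=0, slot eye only (x,y,th) z0 given; label image
px,py,pt,sx,sy,st,sz=map(float,sys.argv[1:8]); cam=sys.argv[8] if len(sys.argv)>8 else "side"
im=r.snapshot(cam)
h=cv2.cvtColor(im,cv2.COLOR_RGB2HSV).astype(int)
blue=((h[...,0]>95)&(h[...,0]<135)&(h[...,1]>60)&(h[...,2]>30)); br=((h[...,0]>8)&(h[...,0]<35)&(h[...,1]>110))
u,v=w2px(cam,(px,py,10))[0]; off=np.array([int(u)-26,int(v)-22]); size=(52,52)
sl=np.s_[off[1]:off[1]+52,off[0]:off[0]+52]; blue=blue[sl].astype(float);br=br[sl].astype(float)
# limit to y<=py+34 region: weight by distance from gripper: use mask of black
blk=cv2.dilate((h[...,2]<45).astype(np.uint8),np.ones((3,3)))[sl]
if len(sys.argv)>9: blk*=0
w=1-blk
def cost(q,full=False):
    e=render(cam,SLOT[4:9],q[3],q[4],np.radians(q[5]*3),sz,off,size)
    hd=render(cam,head(0)[0:1]+head(0)[2:],q[0],q[1],np.radians(q[2]*3),0,off,size)
    p=render(cam,PLAIN,q[0],q[1],np.radians(q[2]*3),0,off,size)
    b=np.maximum(hd,p*(1-e)); g=e*(1-hd)
    yy,xx=np.mgrid[0:52,0:52]
    return ((abs(b-blue)+abs(g-br)*eyew)*w).sum()/(blue.sum()+br.sum())
e0=render(cam,[box(-36,36,-24,24,0,20)],sx,sy,np.radians(st),sz,off,size); eyew=cv2.dilate((e0>0).astype(np.uint8),np.ones((3,3)))
v0=np.array([px,py,pt/3,sx,sy,st/3]); best=None
for k in range(3):
    sim=np.vstack([v0]+[v0+np.eye(6)[i]*(6,6,3,6,6,3)[i]*(1,-1,1)[k] for i in range(6)])
    o=minimize(cost,v0,method='Nelder-Mead',options=dict(initial_simplex=sim,xatol=.05,fatol=1e-4,maxiter=900))
    if best is None or o.fun<best.fun: best=o
    v0=best.x
q=best.x;print(cam,round(best.fun,3),"plain",q[:2].round(1),round(q[2]*3,1),"slot",q[3:5].round(1),round(q[5]*3,1))
t=np.radians(q[2]*3);d=q[3:5]-q[:2];print("slot centre in plain axes: along",round(d@[np.cos(t),np.sin(t)],1),"lat",round(d@[-np.sin(t),np.cos(t)],1))
E
python3 fit2.py 555 -335.7 80 555.5 -335 80 10.5
```

```text
side 0.341 plain [ 557.6 -333.7] 78.1 slot [ 554.1 -336.9] 79.8
slot centre in plain axes: along -3.8 lat 2.8
```

```bash
python3 - <<'E'
from h import *
im=r.snapshot("side"); sc=12; x0,y0=398,385
for nm,P,Sx in (("ov1",(555,-335.7,80),(555.6,-334.8,80)),("ov2",(557.6,-333.7,78.1),(554.1,-336.9,79.8))):
    c=cv2.resize(im[y0:y0+50,x0:x0+50],None,fx=sc,fy=sc,interpolation=cv2.INTER_CUBIC)
    c=np.clip(c.astype(float)*1.8,0,255).astype(np.uint8)
    def dr(parts,x,y,th,z0,col):
        t=np.radians(th);M=np.array([[np.cos(t),-np.sin(t),0],[np.sin(t),np.cos(t),0],[0,0,1]])
        for b in parts:
            p=(w2px("side",b@M.T+[x,y,z0])-[x0,y0]+.5)*sc
            cv2.polylines(c,[cv2.convexHull(p.astype(np.float32)).astype(int)],True,col,1)
    dr(PLAIN,*P,0,(255,0,0)); dr(SLOT[4:8],*Sx,10.5,(0,255,0))
    cv2.imwrite(f"pics/{nm}.png",c[:,:,::-1])
c=cv2.resize(im[y0:y0+50,x0:x0+50],None,fx=sc,fy=sc,interpolation=cv2.INTER_CUBIC)
cv2.imwrite("pics/ov0.png",np.clip(c[:,:,::-1].astype(float)*1.8,0,255))
E
```

```text
[ WARN:0@1.432] global loadsave.cpp:1063 imwrite_ Unsupported depth image for selected encoder is fallbacked to CV_8U.
```

View pics/ov0.png

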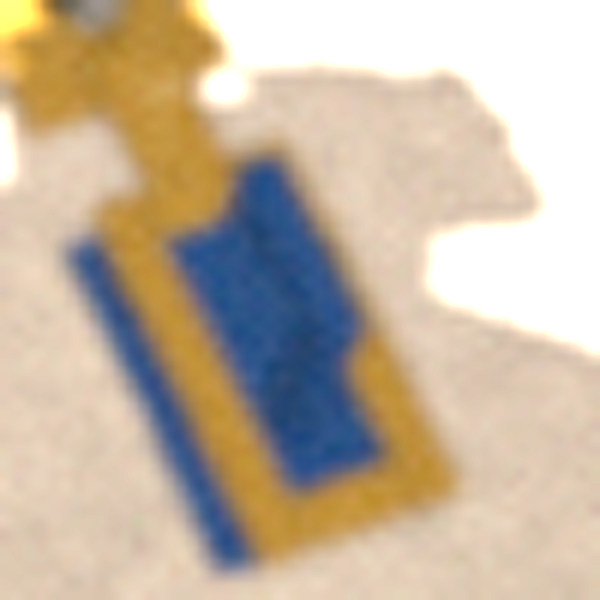

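View pics/ov2.png

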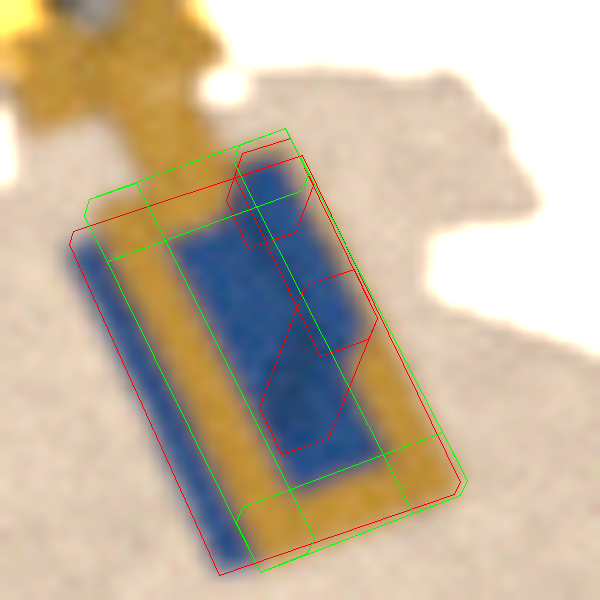

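>>> arm_command(increments=[[-0.001, 0, 0.001, 0, 0, 0], [-0.003, 0, 0.002, 0, 0, 0], [-0.003, 0, 0.002, 0, 0, 0], [-0.003, 0, 0.002, 0, 0, 0], [-0.003, 0, 0.002, 0, 0, 0], [-0.003, 0, 0.002, 0, 0, 0], [-0.003, 0, 0.002, 0, 0, 0], [-0.003, 0, 0.002, 0, 0, 0], [-0.003, 0, 0.002, 0, 0, 0], [-0.003, 0, 0.002, 0, 0, 0]])

```text
time: 30.5
tool_pos: [567.9, -273.7, 104.0]
tcp_rot: [-90.0, -0.0, -100.1]
ft_force: [0.4, 0.6, -1.5]
finger_gap: 6.2
```

```bash
python3 fit2.py 556.5 -334 79 557 -334 80 10.5; python3 - <<'E'
from h import *
im=r.snapshot("side"); sc=12; x0,y0=398,380
print(r.sense()['tool_pos'],r.sense()['ft_force'])
c=cv2.resize(im[y0:y0+50,x0:x0+50],None,fx=sc,fy=sc,interpolation=cv2.INTER_CUBIC)
cv2.imwrite("pics/ov3.png",np.clip(c[:,:,::-1].astype(float)*1.8,0,255).astype(np.uint8))
E
```

```text
side 0.372 plain [ 557.5 -333.1] 78.2 slot [ 556.4 -335. ] 80.4
slot centre in plain axes: along -2.1 lat 0.7
[ 567.94869406 -273.69599304  103.98099776] [-0.55457905  0.27049841 -1.3409496 ]
```

View pics/ov3.png

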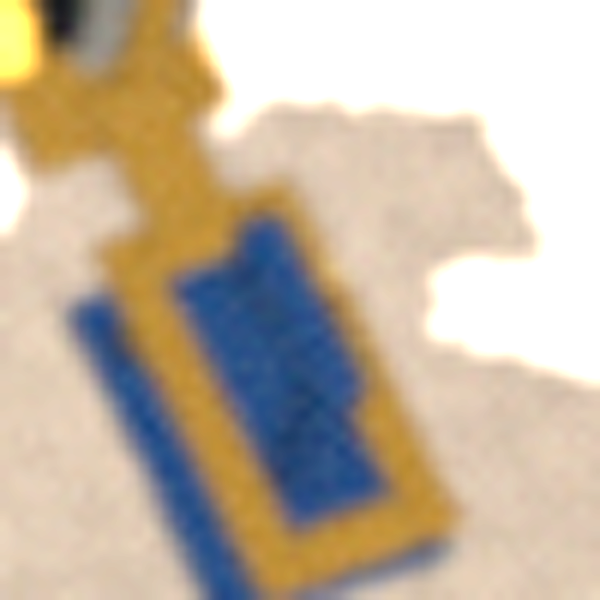

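>>> arm_command(increments=[[-0.001, -0.004, 0, 0, 0, 0], [-0.001, -0.008, 0, 0, 0, 0], [-0.001, -0.012, 0, 0, 0, 0], [-0.001, -0.016, 0, 0, 0, 0], [-0.001, -0.02, 0, 0, 0, 0], [-0.001, -0.025, 0, 0, 0, 0], [-0.001, -0.03, 0, 0, 0, 0], [-0.001, -0.035, 0, 0, 0, 0], [-0.001, -0.04, 0, 0, 0, 0], [-0.001, -0.045, 0, 0, 0, 0]])

```text
time: 31.85
tool_pos: [568.1, -272.7, 149.3]
tcp_rot: [-90.0, -0.0, -100.1]
ft_force: [-0.6, 0.2, -2.0]
finger_gap: 6.1
```

```bash
python3 - <<'E'
from h import *
im=r.snapshot("side"); crop(im,380,330,100,110,6,"pics/l1.png")
print(r.sense()['tool_pos'],r.sense()['ft_force'])
E
```

```text
[ 568.49199945 -272.89793435  150.19025653] [ 0.10223     0.18058313 -0.16458448]
```

View pics/l1.png

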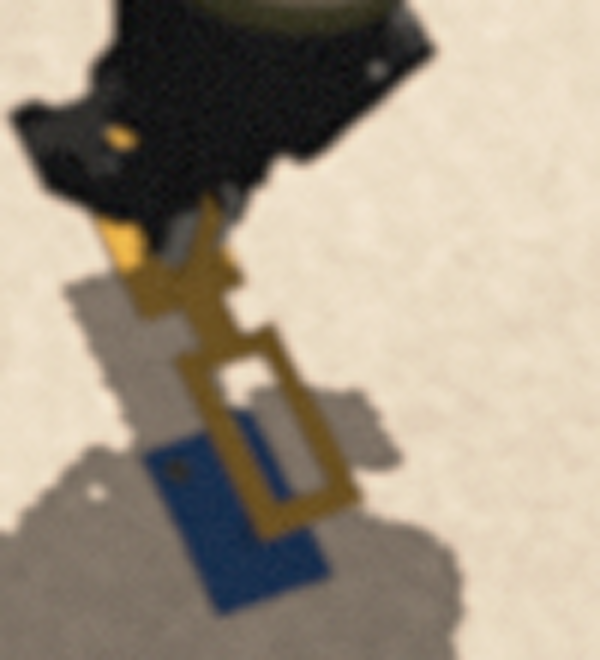

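```bash
python3 go.py 555 -180 235 -75 ; python3 fitone.py blue 557 -334 79
```

```text
t 31.9 inc [-0.0891 -0.0849 -0.0295] [-0.0009 -0.4377  0.0006] j6~ -33.0
top 92 [-2.8000e-01  5.4313e+02 -3.4294e+02  8.9130e+01]
side 416 [  -0.62  555.97 -333.68   78.3 ]
```

>>> arm_command(increments=[[0, -0.01, 0, 0, 0, 0], [0, -0.03, 0, 0, 0, 0], [0, -0.05, 0, 0, -0.02, 0], [0, -0.065, 0, 0, -0.05, 0], [-0.01, -0.08, -0.003, 0, -0.1, 0], [-0.025, -0.085, -0.008, 0, -0.16, 0], [-0.045, -0.085, -0.015, 0, -0.24, 0], [-0.065, -0.085, -0.022, 0, -0.32, 0], [-0.08, -0.085, -0.027, 0, -0.39, 0], [-0.089, -0.085, -0.0295, 0, -0.437, 0]])

```text
time: 33.25
tool_pos: [554.5, -178.6, 234.4]
tcp_rot: [-90.0, 0.0, -74.8]
ft_force: [0.5, -0.7, -2.8]
finger_gap: 6.5
```

```bash
python3 go.py 540 0 235 -25 538 105 235 -0.5; python3 -c "
from h import *
t=r.snapshot('side');crop(t,300,150,200,200,3,'pics/l2.png')"
```

```text
t 33.25 inc [-0.1762 -0.0006  0.0328] [-1.000e-04 -8.692e-01 -2.000e-04] j6~ -65.0
t 33.25 inc [-0.278  -0.0006  0.0584] [-2.0000e-04 -1.2968e+00 -1.0000e-04] j6~ -78.5
```

View pics/l2.png

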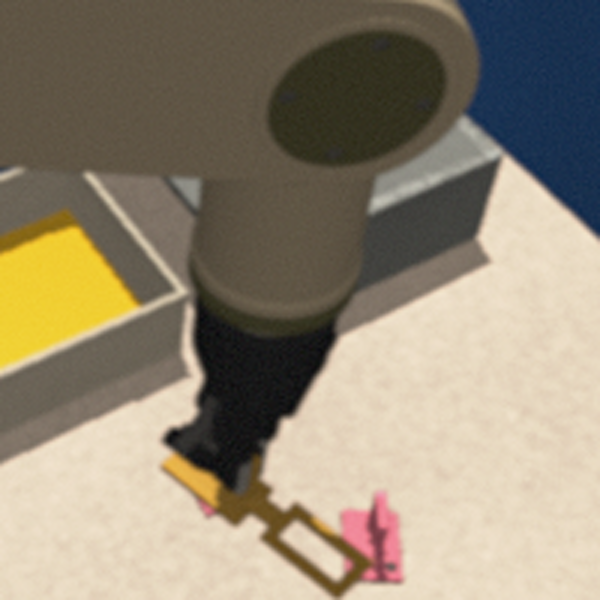

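>>> arm_command(increments=[[-0.01, 0, 0.002, 0, -0.06, 0], [-0.035, 0, 0.007, 0, -0.18, 0], [-0.07, 0, 0.015, 0, -0.34, 0], [-0.11, 0, 0.023, 0, -0.51, 0], [-0.15, 0, 0.031, 0, -0.69, 0], [-0.19, 0, 0.04, 0, -0.87, 0], [-0.225, 0, 0.047, 0, -1.04, 0], [-0.255, 0, 0.053, 0, -1.18, 0], [-0.272, 0, 0.057, 0, -1.27, 0], [-0.278, 0, 0.0584, 0, -1.297, 0]])

```text
time: 34.55
tool_pos: [539.4, 104.5, 234.2]
tcp_rot: [-90.0, -0.0, -0.6]
ft_force: [0.5, -0.9, -1.2]
finger_gap: 6.2
```

```bash
python3 go.py 538 105 104 -0.5; python3 -c "
from h import *
t=r.snapshot('side');crop(t,200,130,200,180,3.5,'pics/l3.png')"
```

```text
t 34.55 inc [-0.0014  0.1302  0.0005] [ 0.     -0.0022  0.0002] j6~ -78.5
```

View pics/l3.png

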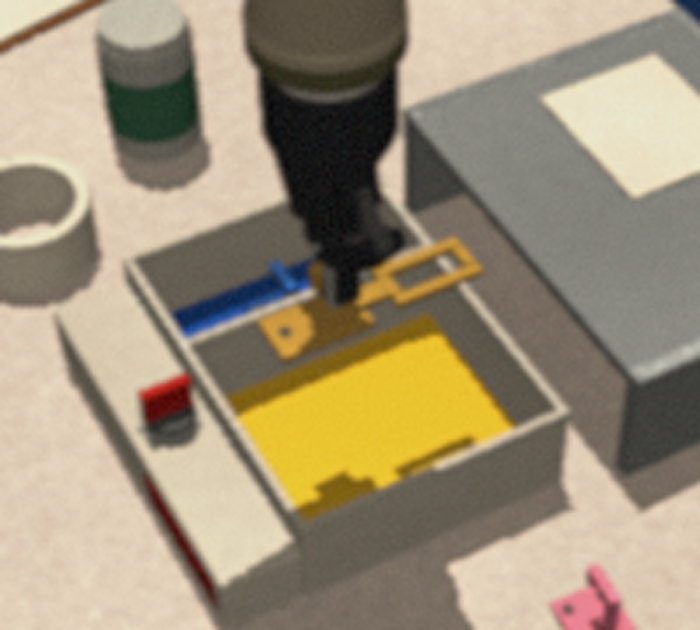

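>>> arm_command(increments=[[0, 0.01, 0, 0, 0, 0], [-0.001, 0.025, 0, 0, 0, 0], [-0.001, 0.045, 0, 0, 0, 0], [-0.001, 0.065, 0, 0, 0, 0], [-0.001, 0.085, 0, 0, 0, 0], [-0.001, 0.102, 0, 0, 0, 0], [-0.001, 0.115, 0, 0, 0, 0], [-0.001, 0.122, 0, 0, 0, 0], [-0.001, 0.126, 0, 0, 0, 0], [-0.001, 0.127, 0, 0, 0, 0]])

```text
time: 35.85
tool_pos: [538.6, 103.8, 107.3]
tcp_rot: [-90.0, -0.0, -0.7]
ft_force: [0.3, -0.2, -2.1]
finger_gap: 6.8
```

```bash
python3 -c "
from h import *
s=r.sense();print(s['tool_pos'],s['ft_force'])
t=r.snapshot('side');crop(t,200,130,200,180,3.5,'pics/l4.png')"
```

```text
[538.64361173 103.78397144 107.25985875] [ 0.31888011 -0.1676283  -2.10359135]
```

View pics/l4.png

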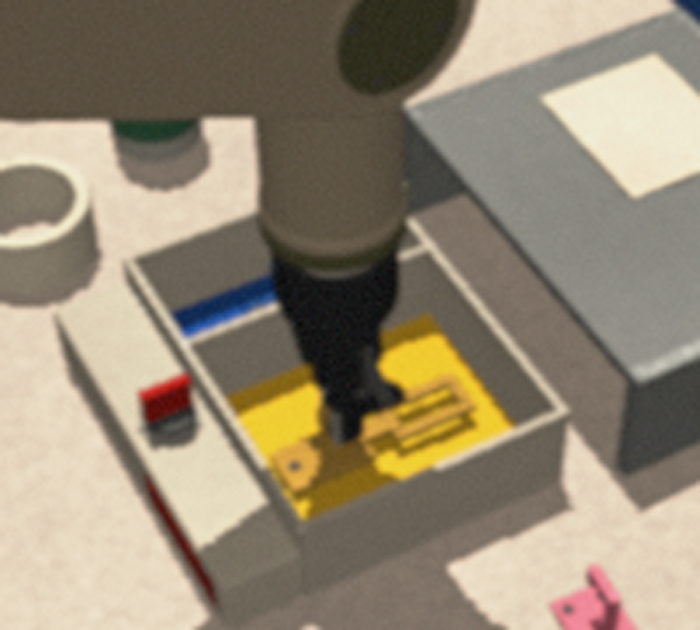

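Near the floor. Lower 4 mm more, then release.

>>> arm_command(increments=[[0, 0.001, 0, 0, 0, 0], [0, 0.002, 0, 0, 0, 0], [0, 0.003, 0, 0, 0, 0], [0, 0.004, 0, 0, 0, 0], [0, 0.0045, 0, 0, 0, 0], [0, 0.0045, 0, 0, 0, 0], [0, 0.0045, 0, 0, 0, 0], [0, 0.0045, 0, 0, 0, 0], [0, 0.0045, 0, 0, 0, 0], [0, 0.0045, 0, 0, 0, 0]])

```text
time: 37.15
tool_pos: [538.3, 103.8, 102.5]
tcp_rot: [-90.0, 0.0, -0.7]
ft_force: [0.2, -0.4, -1.6]
finger_gap: 6.4
```

>>> arm_command(increments=[[0, 0, 0, 0, 0, 0], [0, 0, 0, 0, 0, 0], [0, 0, 0, 0, 0, 0], [0, 0, 0, 0, 0, 0], [0, -0.01, 0, 0, 0, 0], [0, -0.035, 0, 0, 0, 0], [0, -0.07, 0, 0, 0, 0], [0, -0.1, 0, 0, 0, 0], [0, -0.13, 0, 0, 0, 0], [0, -0.14, 0, 0, 0, 0]], jaw=0.3)

```text
time: 38.4
tool_pos: [539.5, 103.9, 245.6]
tcp_rot: [-90.0, -0.3, -0.7]
ft_force: [0.7, 0.4, -0.5]
finger_gap: 30.1
```

```bash
python3 go.py 555 -180 240 -75; python3 -c "
from h import *
t=r.snapshot('side');crop(t,200,130,200,180,3.5,'pics/l5.png');crop(t,340,350,120,100,5,'pics/l6.png')"; python3 fitone.py blue 557 -334 79
```

```text
t 38.4 inc [ 0.0191  0.0055 -0.2836] [-0.0033  1.2962  0.0035] j6~ -33.0
top 267 [  -0.79  554.12 -336.42   78.99]
side 553 [  -0.82  557.36 -333.19   78.81]
```

View pics/l5.png

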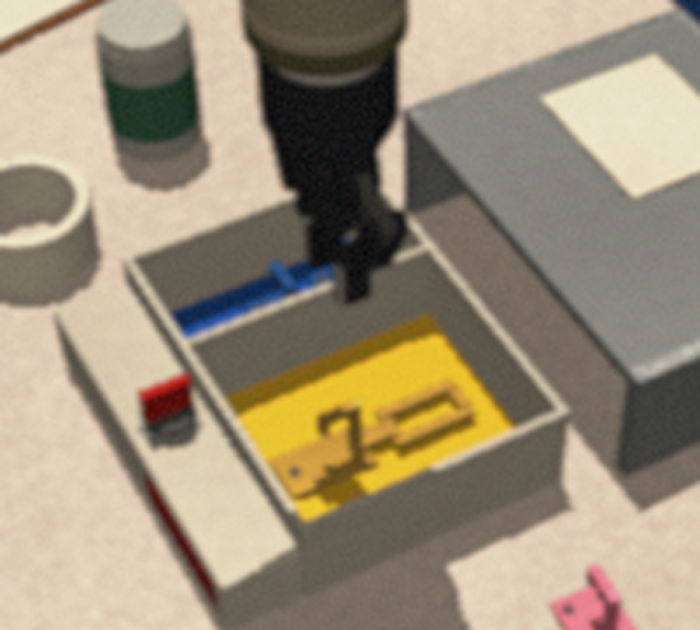

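View pics/l6.png

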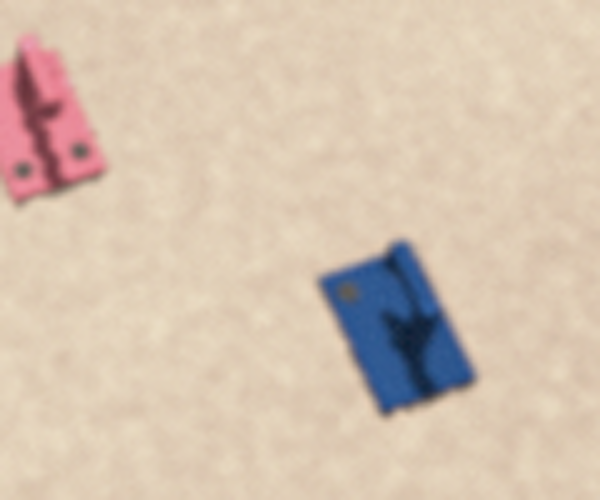

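```bash
python3 go.py 550 -250 240 -95
```

```text
t 38.55 inc [ 0.0162  0.0024 -0.3536] [-3.0000e-04  1.6453e+00  2.0000e-04] j6~ -19.4
```

>>> arm_command(increments=[[0.001, 0, -0.02, 0, 0.1, 0], [0.003, 0, -0.055, 0, 0.26, 0], [0.005, 0, -0.095, 0, 0.44, 0], [0.007, 0, -0.135, 0, 0.62, 0], [0.009, 0, -0.175, 0, 0.8, 0], [0.011, 0, -0.215, 0, 0.98, 0], [0.013, 0, -0.255, 0, 1.16, 0], [0.015, 0, -0.295, 0, 1.34, 0], [0.016, 0, -0.335, 0, 1.52, 0], [0.016, 0, -0.354, 0, 1.645, 0]])

```text
time: 39.8
tool_pos: [548.7, -252.2, 240.1]
tcp_rot: [-90.2, 0.1, -95.4]
ft_force: [-0.2, 0.3, -0.0]
finger_gap: 30.0
```

```bash
python3 go.py 556 -334.8 150 -101; python3 fitone.py blue 555.7 -334.8 79
```

```text
t 39.8 inc [0.0817 0.0899 0.0153] [ 0.0032  0.0983 -0.0008] j6~ -20.1
top 69 [-2.1000e-01  5.4460e+02 -3.3896e+02  8.6440e+01]
side 548 [  -0.82  557.16 -333.48   78.  ]
```

>>> arm_command(increments=[[0.015, 0, 0.003, 0, 0.02, 0], [0.035, 0.01, 0.006, 0, 0.04, 0], [0.055, 0.02, 0.01, 0, 0.06, 0], [0.07, 0.04, 0.013, 0, 0.08, 0], [0.079, 0.06, 0.015, 0, 0.095, 0], [0.081, 0.075, 0.015, 0, 0.098, 0], [0.081, 0.088, 0.015, 0, 0.098, 0], [0.081, 0.09, 0.015, 0, 0.098, 0], [0.081, 0.09, 0.015, 0, 0.098, 0], [0.081, 0.09, 0.015, 0, 0.098, 0]])

```text
time: 41.15
tool_pos: [558.3, -332.5, 153.6]
tcp_rot: [-89.9, -0.0, -100.6]
ft_force: [0.1, -0.6, -0.3]
finger_gap: 29.9
```

```bash
python3 go.py 556 -334.8 93 -101; python3 fitone.py blue 555.7 -334.8 79; python3 -c "
from h import *
t=r.snapshot('side');crop(t,370,340,100,100,6,'pics/n1.png')"
```

```text
t 41.15 inc [ 0.0026  0.0606 -0.0019] [-0.0015  0.0074  0.0007] j6~ -20.1
top 88 [-2.6000e-01  5.5679e+02 -3.2389e+02  7.8750e+01]
side 530 [  -0.79  556.11 -333.15   78.98]
```

View pics/n1.png

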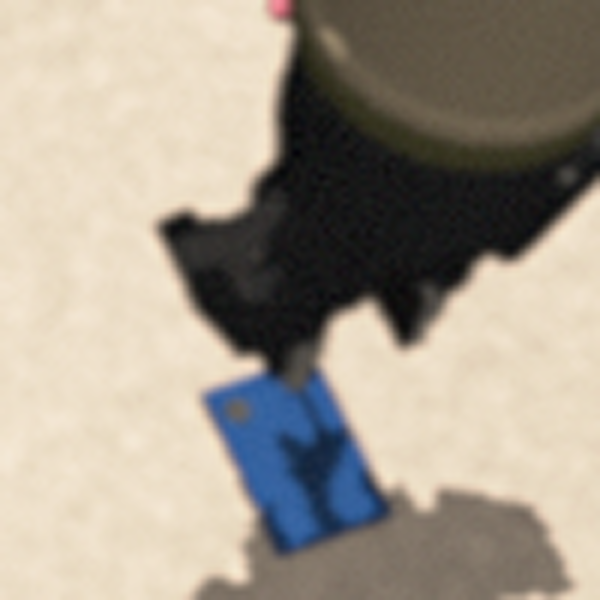

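>>> arm_command(increments=[[0.002, 0.003, -0.001, 0, 0.005, 0], [0.0025, 0.01, -0.0015, 0, 0.007, 0], [0.0025, 0.018, -0.0015, 0, 0.007, 0], [0.0025, 0.026, -0.0015, 0, 0.007, 0], [0.0025, 0.035, -0.0015, 0, 0.007, 0], [0.0025, 0.044, -0.0015, 0, 0.007, 0], [0.0025, 0.052, -0.0015, 0, 0.007, 0], [0.0025, 0.058, -0.0015, 0, 0.007, 0], [0.0025, 0.06, -0.0015, 0, 0.007, 0], [0.0025, 0.06, -0.0015, 0, 0.007, 0]])

```text
time: 42.55
tool_pos: [555.8, -334.6, 92.5]
tcp_rot: [-90.0, -0.0, -101.0]
ft_force: [0.1, -0.3, 0.7]
finger_gap: 29.9
```

```bash
python3 -c "
from h import *
t=r.snapshot('side');crop(t,370,340,100,100,6,'pics/n2.png')"
```

```text
(no output)
```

View pics/n2.png

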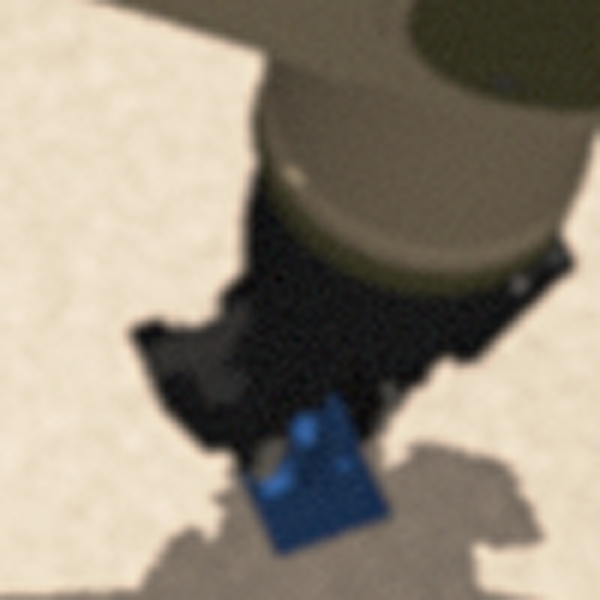

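>>> arm_command(increments=[[0, 0, 0, 0, 0, 0], [0, 0, 0, 0, 0, 0], [0, 0, 0, 0, 0, 0], [0, 0, 0, 0, 0, 0], [0, -0.002, 0, 0, 0, 0], [0, -0.006, 0, 0, 0, 0], [0, -0.01, 0, 0, 0, 0], [0, -0.02, 0, 0, 0, 0], [0, -0.03, 0, 0, 0, 0], [0, -0.03, 0, 0, 0, 0]], jaw=1, force=60)

```text
time: 43.85
tool_pos: [556.6, -335.2, 124.4]
tcp_rot: [-89.8, -0.1, -101.0]
ft_force: [0.3, -0.4, -0.9]
finger_gap: 6.9
```

```bash
python3 go.py 550 -250 240 -98 530 0 240 -92;python3 -c "
from h import *
t=r.snapshot('side');crop(t,370,340,100,100,6,'pics/n3.png')"
```

```text
t 43.85 inc [-0.0822 -0.1158 -0.0225] [-0.0026 -0.0523  0.0013] j6~ -16.4
t 43.85 inc [-0.3238 -0.1162 -0.0898] [-0.0026 -0.157   0.0014] j6~ 2.0
```

View pics/n3.png

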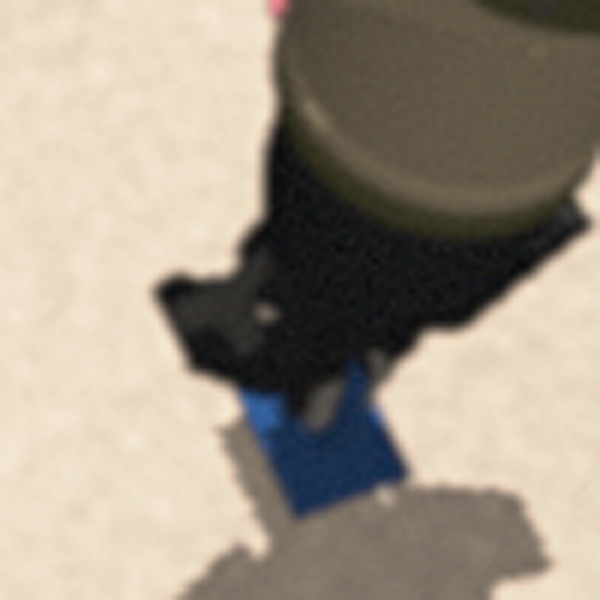

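>>> arm_command(increments=[[0, -0.03, 0, 0, 0, 0], [-0.01, -0.06, -0.003, 0, -0.005, 0], [-0.04, -0.09, -0.011, 0, -0.02, 0], [-0.08, -0.105, -0.022, 0, -0.04, 0], [-0.13, -0.11, -0.036, 0, -0.06, 0], [-0.18, -0.11, -0.05, 0, -0.08, 0], [-0.23, -0.11, -0.064, 0, -0.11, 0], [-0.275, -0.11, -0.076, 0, -0.13, 0], [-0.31, -0.11, -0.086, 0, -0.15, 0], [-0.324, -0.11, -0.09, 0, -0.157, 0]], force=90)

```text
time: 45.15
tool_pos: [528.8, 2.5, 232.2]
tcp_rot: [-90.0, 0.0, -91.9]
ft_force: [0.9, 0.0, -1.1]
finger_gap: 6.7
```

```bash
python3 go.py 509 232 200 -90.5;python3 -c "
from h import *
print(r.sense()['ft_force'])
t=r.snapshot('side');crop(t,200,130,200,180,3.5,'pics/n4.png')"
```

```text
t 45.15 inc [-0.2287  0.0323 -0.0273] [ 0.0004 -0.0238 -0.0003] j6~ 25.0
[ 0.94501814  0.01455102 -1.05678678]
```

View pics/n4.png

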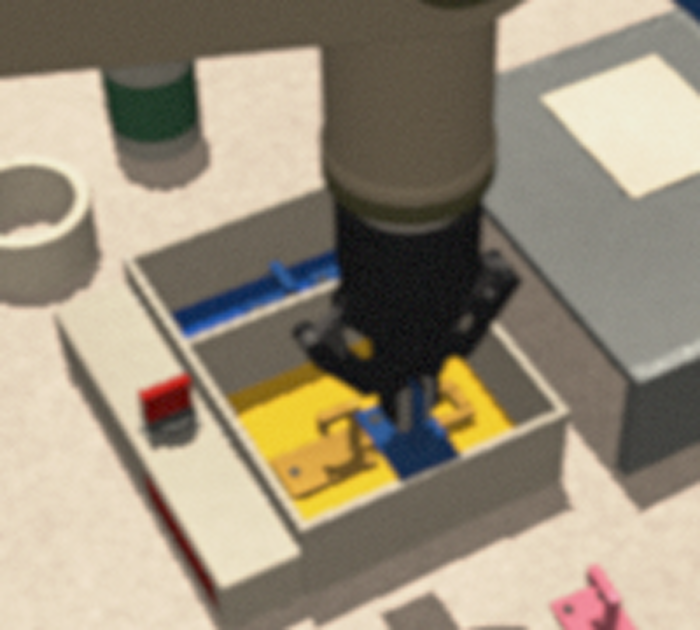

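>>> arm_command(increments=[[-0.015, 0, -0.002, 0, -0.003, 0], [-0.045, 0, -0.006, 0, -0.006, 0], [-0.085, 0, -0.01, 0, -0.01, 0], [-0.13, 0, -0.016, 0, -0.014, 0], [-0.17, 0, -0.02, 0, -0.018, 0], [-0.205, 0, -0.025, 0, -0.022, 0], [-0.224, 0, -0.027, 0, -0.024, 0], [-0.2285, 0.01, -0.0273, 0, -0.024, 0], [-0.2285, 0.03, -0.0273, 0, -0.024, 0], [-0.2285, 0.04, -0.0273, 0, -0.024, 0]])

```text
time: 46.45
tool_pos: [509.1, 228.4, 189.7]
tcp_rot: [-90.2, -0.1, -90.7]
ft_force: [-0.5, -0.7, -1.1]
finger_gap: 6.5
```

```bash
python3 go.py 508.5 232 108 -90.5;python3 -c "
from h import *
print(r.sense()['ft_force'])
t=r.snapshot('side');crop(t,200,130,200,180,3.5,'pics/n5.png')"
```

```text
t 46.45 inc [-0.0037  0.0817 -0.0004] [ 0.0033 -0.0036  0.0015] j6~ 25.0
[-0.45639486 -0.74086644 -1.05637118]
```

View pics/n5.png

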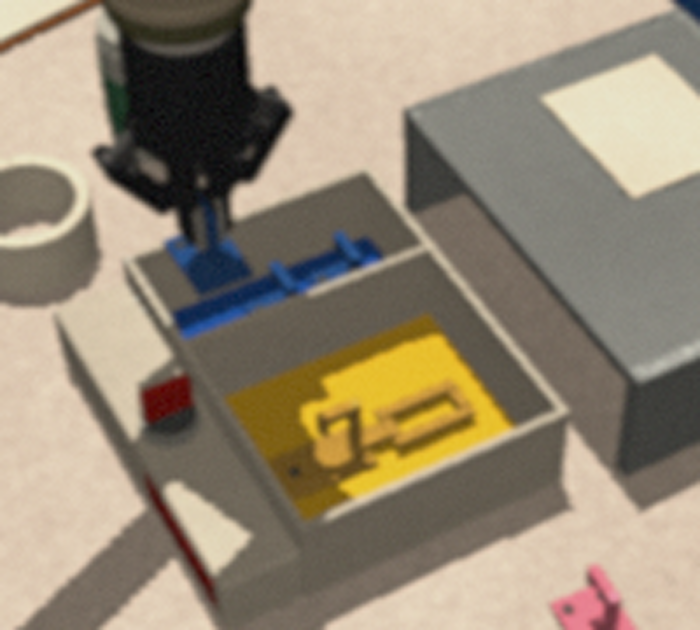

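>>> arm_command(increments=[[-0.002, 0.008, 0, 0, 0, 0], [-0.002, 0.022, 0, 0, 0, 0], [-0.002, 0.038, 0, 0, 0, 0], [-0.002, 0.053, 0, 0, 0, 0], [-0.002, 0.066, 0, 0, 0, 0], [-0.002, 0.075, 0, 0, 0, 0], [-0.002, 0.08, 0, 0, 0, 0], [-0.002, 0.083, 0, 0, 0, 0], [-0.002, 0.085, 0, 0, 0, 0], [-0.002, 0.085, 0, 0, 0, 0]])

```text
time: 47.75
tool_pos: [510.1, 232.0, 107.7]
tcp_rot: [-90.0, 0.0, -90.6]
ft_force: [-0.2, -1.1, -1.1]
finger_gap: 6.7
```

>>> arm_command(increments=[[0, 0.001, 0, 0, 0, 0], [0, 0.002, 0, 0, 0, 0], [0, 0.003, 0, 0, 0, 0], [0, 0.004, 0, 0, 0, 0], [0, 0.005, 0, 0, 0, 0], [0, 0.005, 0, 0, 0, 0], [0, 0.005, 0, 0, 0, 0], [0, 0.005, 0, 0, 0, 0], [0, 0.005, 0, 0, 0, 0], [0, 0.005, 0, 0, 0, 0]])

```text
time: 49.0
tool_pos: [510.0, 231.9, 102.5]
tcp_rot: [-90.0, -0.0, -90.6]
ft_force: [0.3, 0.7, -0.9]
finger_gap: 6.7
```

>>> arm_command(increments=[[0, 0, 0, 0, 0, 0], [0, 0, 0, 0, 0, 0], [0, 0, 0, 0, 0, 0], [0, 0, 0, 0, 0, 0], [0, -0.01, 0, 0, 0, 0], [0, -0.035, 0, 0, 0, 0], [0, -0.07, 0, 0, 0, 0], [0, -0.1, 0, 0, 0, 0], [0, -0.13, 0, 0, 0, 0], [0, -0.14, 0, 0, 0, 0]], jaw=0.45)

```text
time: 50.25
tool_pos: [511.1, 232.3, 245.6]
tcp_rot: [-89.8, 0.1, -90.6]
ft_force: [0.4, -0.1, 0.2]
finger_gap: 23.5
```

```bash
python3 go.py 400 232 240 -90; python3 - <<'E'
from h import *
t=r.snapshot('side');crop(t,200,130,200,180,3.5,'pics/p1.png')
t=r.snapshot('top');crop(t,210,180,140,120,5,'pics/p2.png')
for n,z in [("drawer_front",30),("stud_grip",77)]:
    for c in("top","side"):
        for d in r.spot_point(c,n)[:2]: print(n,c,d['conf'],px2w(c,d['position'],z).round(1))
        
E
```

```text
t 50.25 inc [ 0.0015  0.0051 -0.1111] [-0.0043 -0.011  -0.0016] j6~ 30.1
drawer_front top 0.88 [410.5 148.   30. ]
drawer_front side 0.66 [407.2 152.1  30. ]
stud_grip top 0.61 [675. 143.  77.]
stud_grip top 0.43 [438.1 152.2  77. ]
stud_grip side 0.65 [441.3 149.7  77. ]
```

View pics/p1.png

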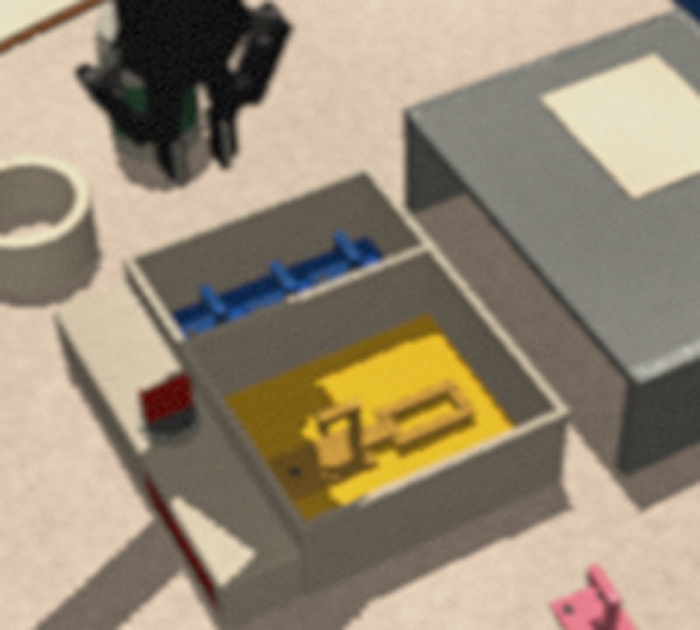

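View pics/p2.png

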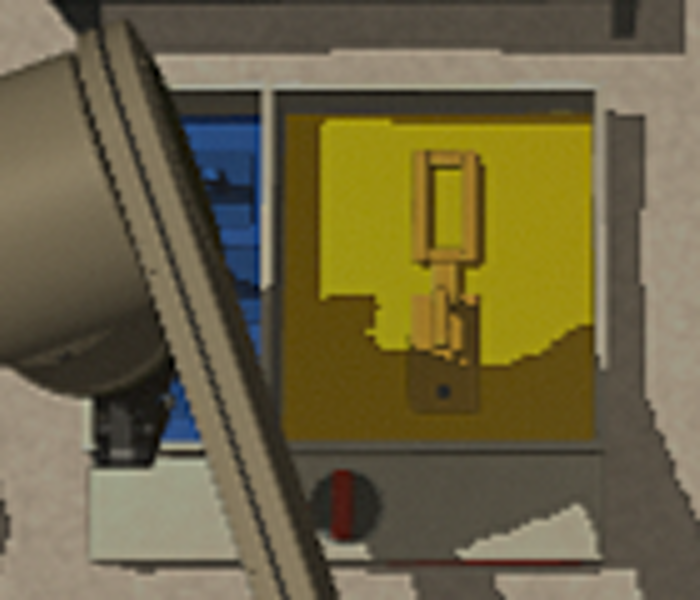

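```bash
python3 go.py 375 150 200 -1
```

```text
t 50.55 inc [ 0.0831  0.0412 -0.1333] [ 2.7000e-03 -1.5643e+00 -1.2000e-03] j6~ -67.2
```

>>> arm_command(increments=[[0.003, 0, -0.005, 0, -0.08, 0], [0.01, 0, -0.018, 0, -0.24, 0], [0.02, 0, -0.034, 0, -0.42, 0], [0.03, 0, -0.05, 0, -0.6, 0], [0.041, 0, -0.067, 0, -0.78, 0], [0.052, 0, -0.085, 0, -0.96, 0], [0.063, 0, -0.102, 0, -1.14, 0], [0.073, 0.01, -0.118, 0, -1.32, 0], [0.08, 0.025, -0.129, 0, -1.48, 0], [0.083, 0.04, -0.133, 0, -1.564, 0]], jaw=1, force=40)

```text
time: 51.8
tool_pos: [375.0, 149.9, 200.9]
tcp_rot: [-90.0, 0.1, -0.8]
ft_force: [-0.4, 0.5, 0.5]
finger_gap: 0.0
```

```bash
python3 go.py 375 150 105 -1
```

```text
t 51.8 inc [0.0001 0.0959 0.0001] [ 0.0005  0.0034 -0.0017] j6~ -67.2
```

>>> arm_command(increments=[[0, 0.008, 0, 0, 0, 0], [0, 0.022, 0, 0, 0, 0], [0, 0.038, 0, 0, 0, 0], [0, 0.054, 0, 0, 0, 0], [0, 0.07, 0, 0, 0, 0], [0, 0.083, 0, 0, 0, 0], [0, 0.092, 0, 0, 0, 0], [0, 0.097, 0, 0, 0, 0], [0, 0.098, 0, 0, 0, 0], [0, 0.098, 0, 0, 0, 0]])

```text
time: 53.05
tool_pos: [376.4, 150.5, 104.8]
tcp_rot: [-90.0, -0.0, -1.0]
ft_force: [0.8, 0.3, 0.4]
finger_gap: -0.3
```

```bash
python3 - <<'E'
from h import *
t=r.snapshot('side');crop(t,150,130,240,190,3,'pics/q1.png')
print(r.sense()['tool_pos'])
E
```

```text
[376.46580208 150.47575812 104.95605662]
```

View pics/q1.png

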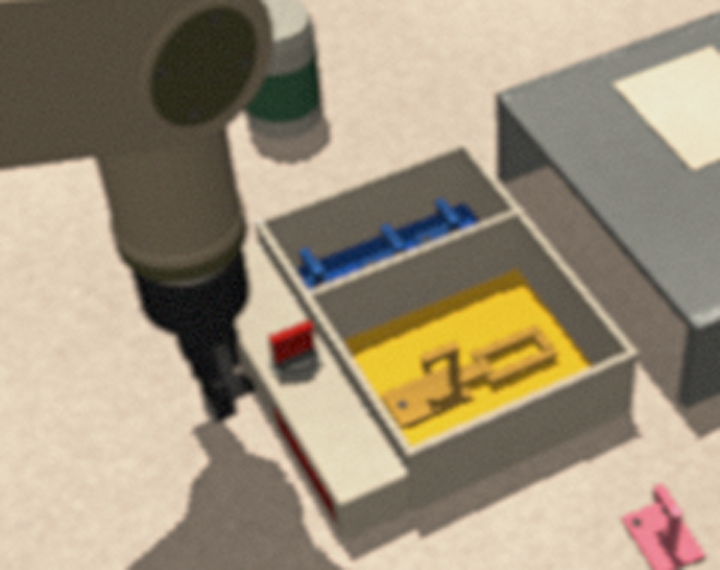

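>>> arm_command(increments=[[0.008, 0, 0, 0, 0, 0], [0.016, 0.001, 0, 0, 0, 0], [0.022, 0.001, 0, 0, 0, 0], [0.03, 0.001, 0, 0, 0, 0], [0.04, 0.001, 0, 0, 0, 0], [0.052, 0.001, 0, 0, 0, 0], [0.066, 0.001, 0, 0, 0, 0], [0.08, 0.001, 0, 0, 0, 0], [0.094, 0.001, 0, 0, 0, 0], [0.108, 0.001, 0, 0, 0, 0]])

```text
time: 54.35
tool_pos: [485.0, 148.5, 103.3]
tcp_rot: [-90.0, 0.0, -1.0]
ft_force: [-3.4, 2.5, -0.7]
finger_gap: 0.3
```

```bash
python3 - <<'E'
from h import *
t=r.snapshot('side');crop(t,150,130,240,190,3,'pics/q2.png')
print(r.sense()['tool_pos'],r.sense()['ft_force'])
E
```

```text
[486.83148301 148.2818153  104.00023327] [-0.28102211 -0.89911295  1.22467937]
```

View pics/q2.png

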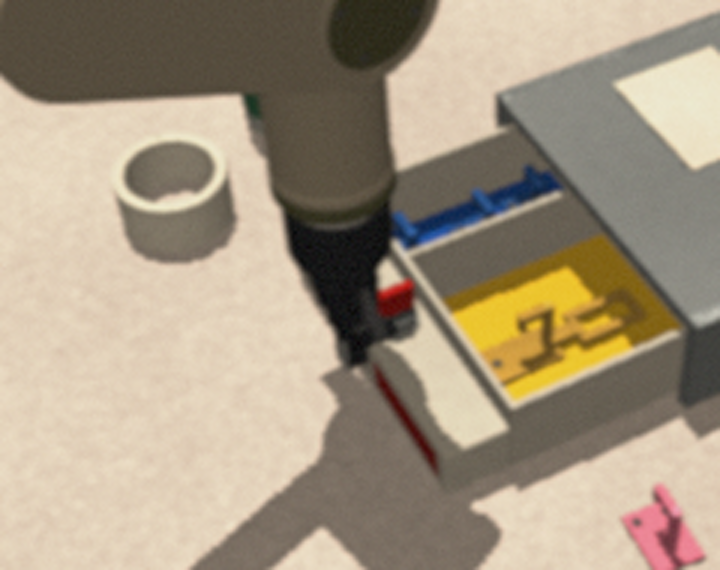

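Moving well, contents upright. Continue.

>>> arm_command(increments=[[0.008, 0, 0, 0, 0, 0], [0.018, 0, 0, 0, 0, 0], [0.03, 0, 0, 0, 0, 0], [0.042, 0, 0, 0, 0, 0], [0.054, 0, 0, 0, 0, 0], [0.066, 0, 0, 0, 0, 0], [0.078, 0, 0, 0, 0, 0], [0.09, 0, 0, 0, 0, 0], [0.1, 0, 0, 0, 0, 0], [0.108, 0, 0, 0, 0, 0]])

```text
time: 55.65
tool_pos: [592.7, 146.5, 103.4]
tcp_rot: [-90.0, 0.0, -1.0]
ft_force: [-2.9, 2.3, 1.7]
finger_gap: -0.1
```

>>> arm_command(increments=[[0.006, 0, 0, 0, 0, 0], [0.012, 0, 0, 0, 0, 0], [0.016, 0, 0, 0, 0, 0], [0.02, 0, 0, 0, 0, 0], [0.022, 0, 0, 0, 0, 0], [0.024, 0, 0, 0, 0, 0], [0.026, 0, 0, 0, 0, 0], [0.028, 0, 0, 0, 0, 0], [0.03, 0, 0, 0, 0, 0], [0.03, 0, 0, 0, 0, 0]])

```text
time: 56.9
tool_pos: [622.4, 145.9, 103.5]
tcp_rot: [-90.0, -0.0, -1.0]
ft_force: [-0.5, 0.7, -0.8]
finger_gap: 0.1
```

```bash
python3 - <<'E'
from h import *
t=r.snapshot('side');crop(t,200,110,240,190,3,'pics/q3.png')
print(r.sense()['tool_pos'],r.sense()['ft_force'])
E
```

```text
[622.35054005 145.91397025 103.51902817] [-0.72141646  0.59664492 -0.40402814]
```

View pics/q3.png

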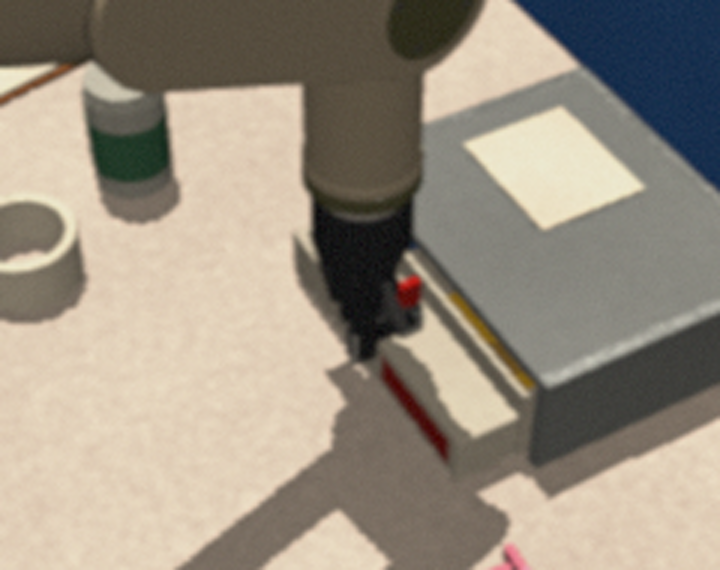

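>>> arm_command(increments=[[0.003, 0, 0, 0, 0, 0], [0.006, 0, 0, 0, 0, 0], [0.009, 0, 0, 0, 0, 0], [0.011, 0, 0, 0, 0, 0], [0.013, 0, 0, 0, 0, 0], [0.015, 0, 0, 0, 0, 0], [0.017, 0, 0, 0, 0, 0], [0.018, 0, 0, 0, 0, 0], [0.019, 0, 0, 0, 0, 0], [0.02, 0, 0, 0, 0, 0]])

```text
time: 58.2
tool_pos: [631.6, 146.0, 103.3]
tcp_rot: [-90.2, 1.6, -0.9]
ft_force: [-74.1, -4.0, 57.3]
finger_gap: 0.0
```

```bash
python3 - <<'E'
from h import *
t=r.snapshot('side');crop(t,200,110,240,190,3,'pics/q4.png')
print(r.sense()['tool_pos'],r.sense()['ft_force'])
E
```

```text
[631.51598754 145.9969128  103.26283189] [-72.65731061  -3.94415199  55.70626394]
```

View pics/q4.png

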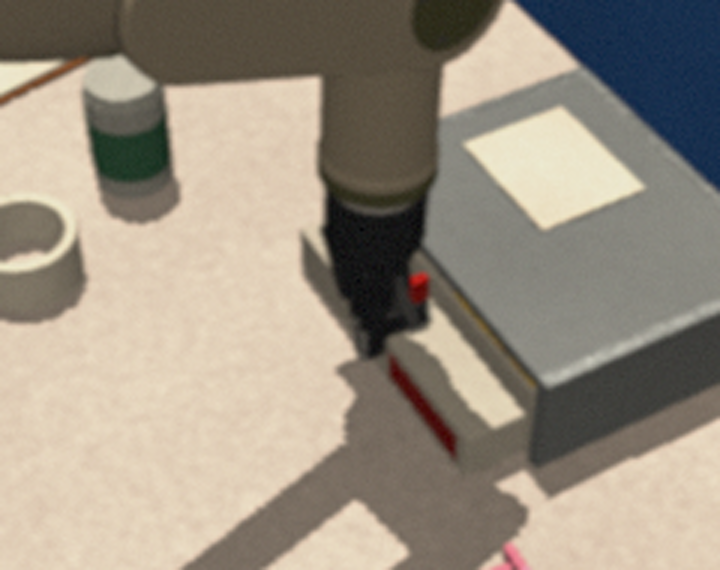

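>>> arm_command(increments=[[-0.004, 0, 0, 0, 0, 0], [-0.008, 0, 0, 0, 0, 0], [-0.012, 0, 0, 0, 0, 0], [-0.018, 0, 0, 0, 0, 0], [-0.026, 0, 0, 0, 0, 0], [-0.036, 0, 0, 0, 0, 0], [-0.048, 0, 0, 0, 0, 0], [-0.06, -0.005, 0, 0, 0, 0], [-0.07, -0.01, 0, 0, 0, 0], [-0.08, -0.015, 0, 0, 0, 0]])

```text
time: 59.5
tool_pos: [561.6, 147.2, 119.2]
tcp_rot: [-90.0, -0.0, -1.0]
ft_force: [0.0, -0.2, 0.4]
finger_gap: -0.0
```

```bash
python3 - <<'E'
from h import *
t=r.snapshot('side');crop(t,240,140,180,140,4,'pics/q5.png')
t=r.snapshot('top');crop(t,210,80,140,140,4,'pics/q6.png')
print(r.sense()['tool_pos'],r.sense()['ft_force'])
E
```

```text
[561.62069638 147.26530187 119.44596598] [-0.3633717  -0.56102084 -0.19555157]
```

View pics/q5.png

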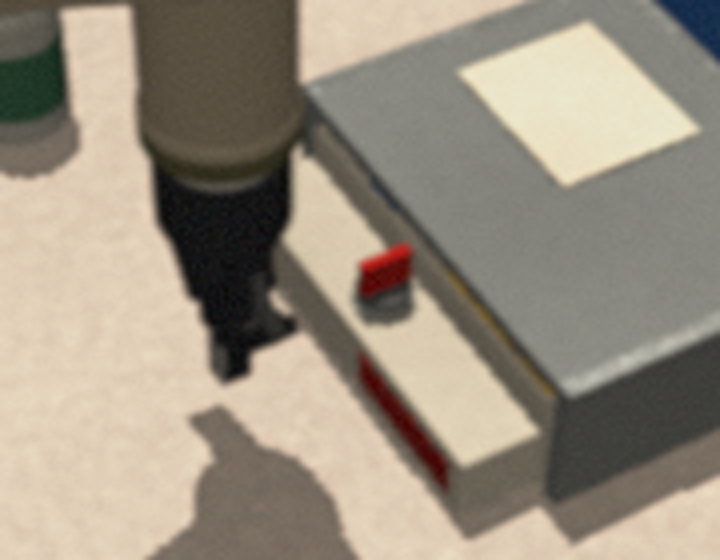

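View pics/q6.png

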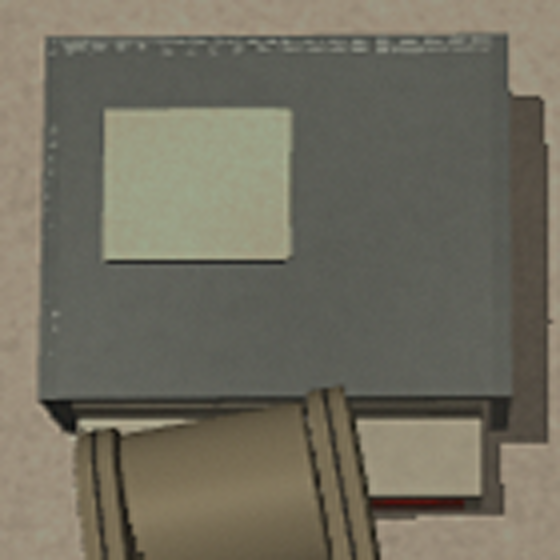

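```bash
python3 - <<'E'
from h import *
def s(p,z): print(p,z,px2w("side",(240+p[0]/4-.375,140+p[1]/4-.375),z).round(1))
s((555,497),0);s((560,400),95);s((305,88),95)
s((540,435),50);s((463,467),50);s((470,538),0);s((548,495),0);s((552,393),72);s((278,255),50);s((385,285),77)
def t(p,z): print('top',p,z,px2w("top",(210+p[0]/4-.375,80+p[1]/4-.375),z).round(1))
t((482,497),50);t((485,418),50);t((510,398),95);t((42,400),95);t((485,404),72)
for n,z in [("drawer_front",30),("stud_grip",77),("cabinet",0)]:
    for c in("top","side"):
        for d in r.spot_point(c,n)[:2]: print(n,c,d['conf'],px2w(c,d['position'],z).round(1))
E
```

```text
(555, 497) 0 [697.6   5.7   0. ]
(560, 400) 95 [687.8   2.   95. ]
(305, 88) 95 [696.9 295.1  95. ]
(540, 435) 50 [689.1  16.4  50. ]
(463, 467) 50 [638.7  18.5  50. ]
(470, 538) 0 [638.4   5.4   0. ]
(548, 495) 0 [694.9   9.    0. ]
(552, 393) 72 [700.2  24.1  72. ]
(278, 255) 50 [631.8 215.3  50. ]
(385, 285) 77 [660.4 138.9  77. ]
top (482, 497) 50 [635.3  16.8  50. ]
top (485, 418) 50 [687.5  13.9  50. ]
top (510, 398) 95 [689.6  -1.   95. ]
top (42, 400) 95 [693.2 294.7  95. ]
top (485, 404) 72 [691.5  14.2  72. ]
drawer_front side 0.95 [638.6 153.4  30. ]
stud_grip side 0.59 [668.7 151.   77. ]
cabinet top 0.98 [695.6 150.7   0. ]
cabinet side 0.75 [693.9 151.3   0. ]
```

```bash
cat > fitstud.py <<'E'
import sys
from h import *
x,y,th,dz=map(float,sys.argv[1:5])
W=[box(-17,17,-4.5,4.5,63-dz,87-dz)]
for c in ("side","top"):
    im=r.snapshot(c); h=cv2.cvtColor(im,cv2.COLOR_RGB2HSV).astype(int)
    m=((h[...,0]<8)|(h[...,0]>172))&(h[...,1]>140)&(h[...,2]>60)
    u,v=w2px(c,(x,y,77))[0];g=np.zeros_like(m);g[int(v)-13:int(v)+11,int(u)-14:int(u)+14]=1;m&=g
    if m.sum()<15: print(c,"few",m.sum());continue
    print(c,m.sum(),fit([c],{c:m},W,x,y,(np.radians(th),)), fit([c],{c:m},W,x+2,y-3,(np.radians(th)-.1,)))
    cv2.imwrite(f"pics/st_{c}.png",cv2.resize(np.dstack([im[:,:,::-1]])[int(v)-25:int(v)+25,int(u)-30:int(u)+30],None,fx=10,fy=10,interpolation=cv2.INTER_CUBIC))
E
python3 fitstud.py 664 148 0 0
```

```text
side 115 [ -0.82 668.96 151.31  12.06] [-7.8000e-01  6.6789e+02  1.5107e+02 -1.9000e-01]
top few 0
```

View pics/st_side.png

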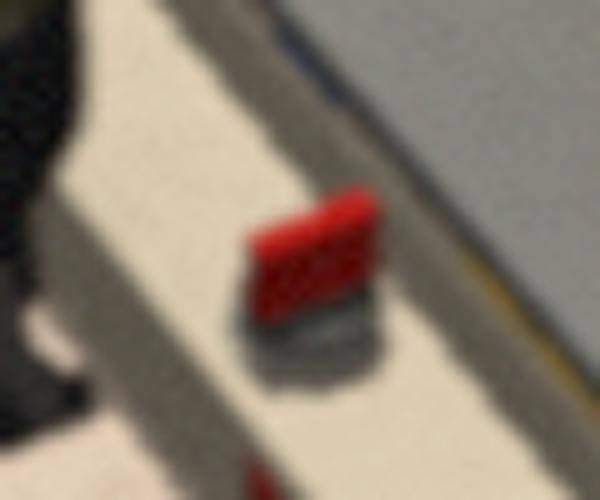

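```bash
python3 - <<'E'
from h import *
def ray(p,y):
    m=cm("side");K=m['intrinsics'];T=m['cam_to_world'];d=T[:3,:3]@np.linalg.solve(K,[p[0],p[1],1.]);o=T[:3,3]
    return (o+d*(y-o[1])/d[1]).round(1)
for q in [(505,255),(515,275),(480,325),(460,345),(310,335),(370,385),(405,425),(430,400)]:
    print(q,[ray((200+q[0]/3.5-.36,130+q[1]/3.5-.36),y) for y in(-9,2.5)])
E
```

```text
(505, 255) [array([580.9,  -9. , 270.5]), array([588.7,   2.5, 256.8])]
(515, 275) [array([588.,  -9., 252.]), array([596. ,   2.5, 237.9])]
(480, 325) [array([567.1,  -9. , 224.2]), array([574.6,   2.5, 209.5])]
(460, 345) [array([554.6,  -9. , 215. ]), array([562. ,   2.5, 200.1])]
(310, 335) [array([465. ,  -9. , 271.4]), array([470.5,   2.5, 257.7])]
(370, 385) [array([498.5,  -9. , 214. ]), array([504.7,   2.5, 199.1])]
(405, 425) [array([520. ,  -9. , 167.9]), array([526.6,   2.5, 152.1])]
(430, 400) [array([536.1,  -9. , 179.9]), array([543. ,   2.5, 164.3])]
```

```bash
python3 go.py 520 -100 240 -1
```

```text
t 60.0 inc [-0.0378 -0.1217 -0.2477] [ 0.0001 -0.0005 -0.0003] j6~ -99.9
```

>>> arm_command(increments=[[0, -0.02, 0, 0, 0, 0], [0, -0.05, 0, 0, 0, 0], [-0.005, -0.08, -0.01, 0, 0, 0], [-0.01, -0.11, -0.04, 0, 0, 0], [-0.015, -0.12, -0.08, 0, 0, 0], [-0.02, -0.12, -0.125, 0, 0, 0], [-0.028, -0.12, -0.17, 0, 0, 0], [-0.033, -0.12, -0.21, 0, 0, 0], [-0.037, -0.12, -0.24, 0, 0, 0], [-0.038, -0.12, -0.248, 0, 0, 0]], jaw=0.4)

```text
time: 61.25
tool_pos: [519.7, -101.9, 240.1]
tcp_rot: [-90.0, -0.1, -1.2]
ft_force: [-0.7, 0.4, 0.3]
finger_gap: 25.8
```

```bash
python3 fitstud.py 667 150 -1 0; python3 - <<'E'
from h import *
t=r.snapshot('side');crop(t,240,140,180,140,4,'pics/s5.png')
t=r.snapshot('top');crop(t,210,80,140,140,4,'pics/s6.png')
for n,z in [("drawer_front",30),("stud_grip",77),("cabinet",0)]:
    for c in("top","side"):
        for d in r.spot_point(c,n)[:2]: print(n,c,d['conf'],px2w(c,d['position'],z).round(1))
E
```

```text
side few 0
top 50 [ -0.77 667.74 148.46   1.15] [-7.7000e-01  6.6728e+02  1.4841e+02  2.5000e-01]
drawer_front top 0.81 [639.6 144.6  30. ]
drawer_front side 0.94 [635.  148.7  30. ]
stud_grip top 0.57 [664.9 145.4  77. ]
cabinet top 0.63 [694.5 151.8   0. ]
```

View pics/s5.png

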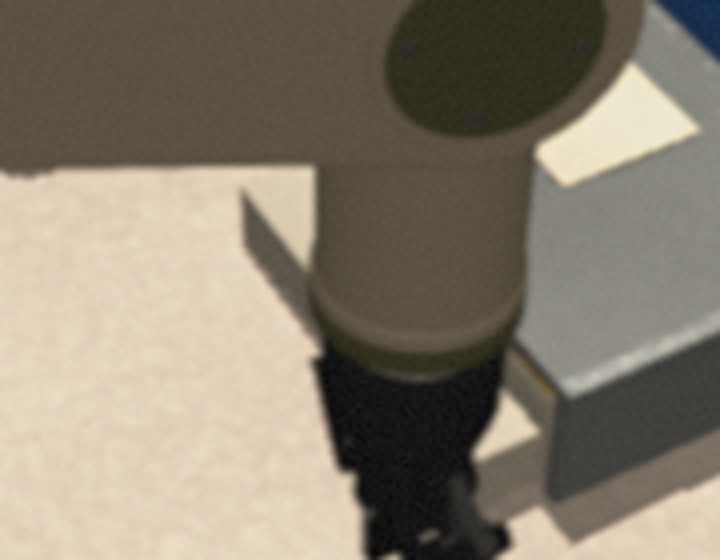

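View pics/s6.png

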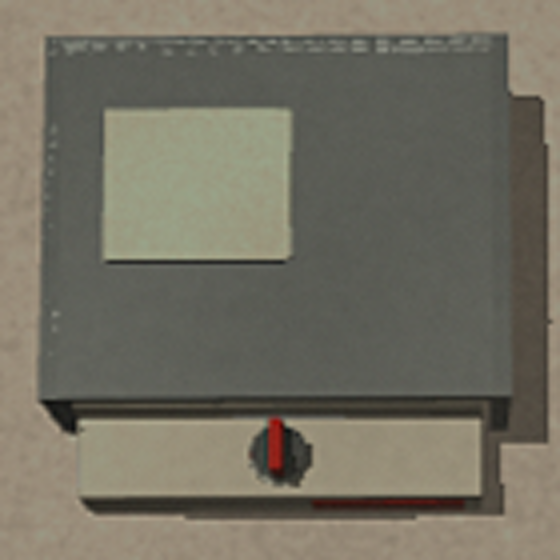

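```bash
python3 go.py 667.5 149.8 190 -1
```

```text
t 61.75 inc [0.1435 0.0485 0.2518] [-0.0001  0.0007 -0.0001] j6~ -76.4
```

>>> arm_command(increments=[[0.008, 0, 0.015, 0, 0, 0], [0.025, 0, 0.045, 0, 0, 0], [0.045, 0, 0.08, 0, 0, 0], [0.068, 0, 0.12, 0, 0, 0], [0.09, 0, 0.16, 0, 0, 0], [0.112, 0, 0.195, 0, 0, 0], [0.13, 0.01, 0.228, 0, 0, 0], [0.141, 0.025, 0.247, 0, 0, 0], [0.1435, 0.04, 0.2518, 0, 0, 0], [0.1435, 0.0485, 0.2518, 0, 0, 0]])

```text
time: 63.0
tool_pos: [666.8, 149.4, 188.2]
tcp_rot: [-90.0, 0.1, -1.0]
ft_force: [-0.7, -0.0, 0.6]
finger_gap: 25.9
```

```bash
python3 go.py 667.5 149.8 142 -1; python3 - <<'E'
from h import *
t=r.snapshot('side');crop(t,260,140,120,100,6,'pics/s7.png')
E
python3 fitstud.py 668 150.5 -1 0
```

```text
t 63.0 inc [0.0007 0.0462 0.0005] [ 0.0005  0.0003 -0.0022] j6~ -76.4
side 112 [ -0.82 668.17 150.08  13.71] [ -0.8  667.08 148.82  11.31]
top 19 [-3.0000e-01  6.5986e+02  1.4953e+02  8.4700e+00] [-2.9000e-01  6.6249e+02  1.4851e+02  1.0400e+00]
```

View pics/s7.png

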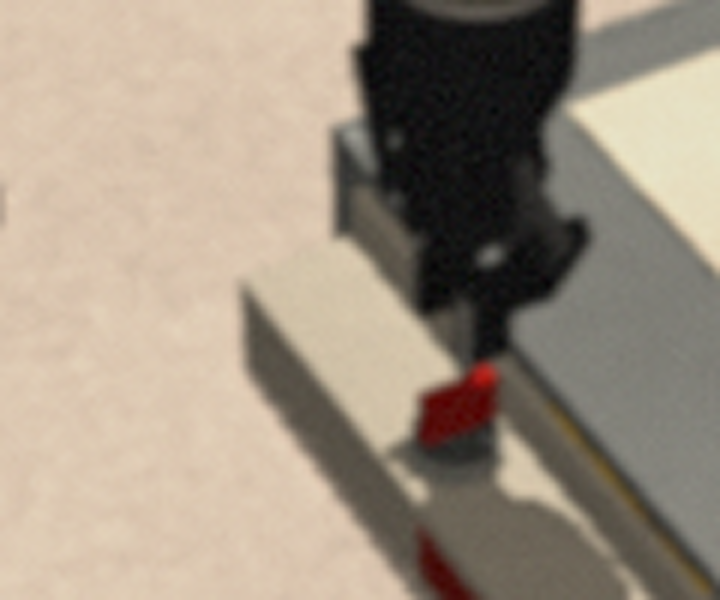

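>>> arm_command(increments=[[0, 0.004, 0, 0, 0, 0], [0, 0.01, 0, 0, 0, 0], [0, 0.016, 0, 0, 0, 0], [0, 0.022, 0, 0, 0, 0], [0, 0.028, 0, 0, 0, 0], [0, 0.034, 0, 0, 0, 0], [0, 0.04, 0, 0, 0, 0], [0, 0.044, 0, 0, 0, 0], [0, 0.046, 0, 0, 0, 0], [0, 0.046, 0, 0, 0, 0]])

```text
time: 64.4
tool_pos: [667.6, 149.0, 143.9]
tcp_rot: [-90.0, 0.0, -1.0]
ft_force: [0.8, 0.1, 0.6]
finger_gap: 25.7
```

```bash
python3 - <<'E'
from h import *
t=r.snapshot('side');crop(t,280,160,80,70,8,'pics/s8.png')
s=r.sense();print(s['tool_pos'],s['ft_force'])
E
```

```text
[667.70533414 149.00693036 144.14398294] [-0.36478322  0.29814019 -0.90814049]
```

View pics/s8.png

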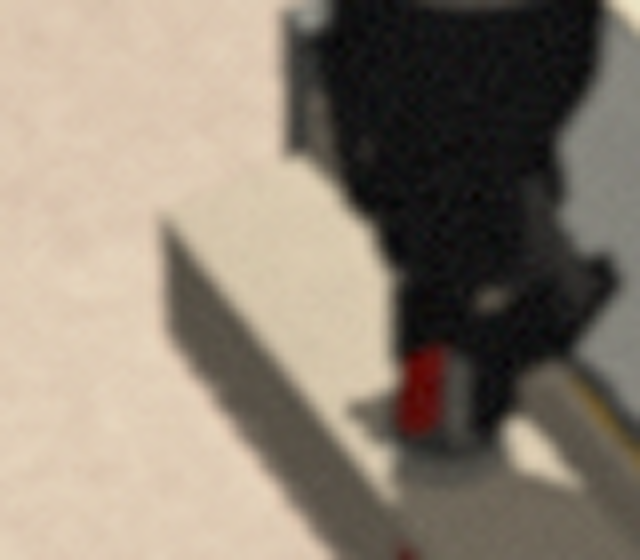

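>>> arm_command(increments=[[0, 0, 0, 0, 0, 0], [0, 0, 0, 0, 0, 0], [0, 0, 0, 0, 0, 0], [0, 0, 0, 0, 0, 0], [0, 0, 0, 0, 0, 0], [0, 0, 0, 0, 0, 0], [0, 0, 0, 0, 0, 0], [0, 0, 0, 0, 0, 0], [0, 0, 0, 0, 0, 0], [0, 0, 0, 0, 0, 0]], jaw=1, force=30)

```text
time: 65.7
tool_pos: [667.8, 150.2, 144.6]
tcp_rot: [-89.9, -0.1, -1.0]
ft_force: [0.1, 5.1, 1.1]
finger_gap: 8.2
```

>>> arm_command(increments=[[0, 0.001, 0.001, 0, 0, 0], [0, 0.002, 0.0015, 0, 0, 0], [0, 0.003, 0.0015, 0, 0, 0], [0, 0.004, 0.0015, 0, 0, 0], [0, 0.005, 0.0015, 0, 0, 0], [0, 0.006, 0.0015, 0, 0, 0], [0, 0.007, 0.0015, 0, 0, 0], [0, 0.008, 0.0015, 0, 0, 0], [0, 0.009, 0.0015, 0, 0, 0], [0, 0.009, 0.0015, 0, 0, 0]], force=50)

```text
time: 66.95
tool_pos: [667.9, 150.5, 136.4]
tcp_rot: [-90.0, -0.0, -1.0]
ft_force: [-3.7, 0.8, 10.7]
finger_gap: 7.3
```

>>> arm_command(increments=[[0, 0.0005, 0, 0, 0.05, 0], [0, 0.0005, 0, 0, 0.12, 0], [0, 0.0005, 0, 0, 0.21, 0], [0, 0.0005, 0, 0, 0.3, 0], [0, 0.0005, 0, 0, 0.4, 0], [0, 0.0005, 0, 0, 0.5, 0], [0, 0.0005, 0, 0, 0.6, 0], [0, 0.0005, 0, 0, 0.7, 0], [0, 0.0005, 0, 0, 0.77, 0], [0, 0.0005, 0, 0, 0.8, 0]])

```text
time: 68.2
tool_pos: [667.8, 150.6, 136.4]
tcp_rot: [-90.0, -0.0, -46.9]
ft_force: [-6.0, -0.3, 14.0]
finger_gap: 7.5
```

```bash
python3 - <<'E'
from h import *
t=r.snapshot('side');crop(t,260,150,100,80,7,'pics/u1.png')
s=r.sense();print(s['tool_pos'],s['tcp_rot'],s['ft_force'],s['wrist_torque'],s['finger_gap'])
E
```

```text
[667.83496555 150.5346447  136.3676079 ] [-8.99738523e+01 -1.97992385e-02 -4.70102417e+01] [-5.92642234 -0.38736543 13.59642649] [-0.08639474  1.05998346  0.03980853] 7.7891467361760505
```

View pics/u1.png

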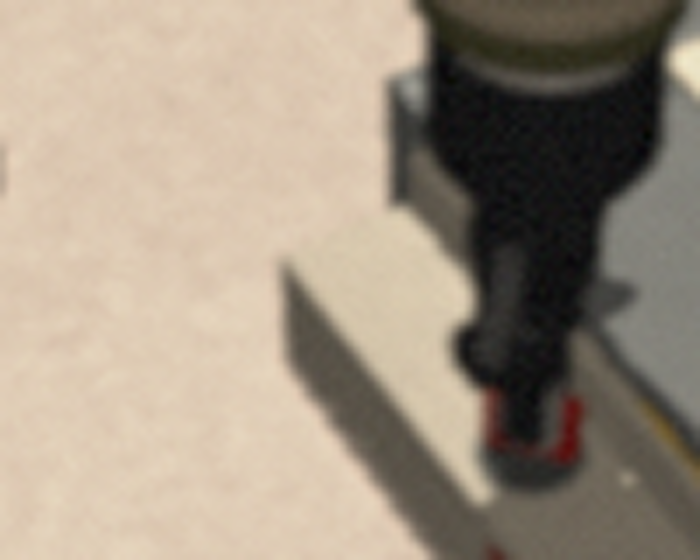

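>>> arm_command(increments=[[-0.0003, 0, -0.0003, 0, 0.05, 0], [-0.0005, 0, -0.0006, 0, 0.13, 0], [-0.0005, 0, -0.0006, 0, 0.22, 0], [-0.0005, 0, -0.0006, 0, 0.32, 0], [-0.0005, 0, -0.0006, 0, 0.42, 0], [-0.0005, 0, -0.0006, 0, 0.52, 0], [-0.0005, 0, -0.0006, 0, 0.62, 0], [-0.0005, 0, -0.0006, 0, 0.7, 0], [-0.0005, 0, -0.0006, 0, 0.76, 0], [-0.0005, 0, -0.0006, 0, 0.79, 0]])

```text
time: 69.5
tool_pos: [667.6, 150.7, 136.4]
tcp_rot: [-89.9, 0.0, -92.2]
ft_force: [-2.0, 1.6, 10.9]
finger_gap: 7.7
```

```bash
python3 - <<'E'
from h import *
t=r.snapshot('side');crop(t,260,150,100,80,7,'pics/u2.png')
s=r.sense();print(s['tool_pos'],s['tcp_rot'],s['ft_force'],s['wrist_torque'],s['finger_gap'])
E
```

```text
[667.5842695  150.67545218 136.43453375] [-8.98829943e+01  2.72748238e-02 -9.22487582e+01] [-1.27665309  0.5687924  12.19342751] [0.15502376 0.50703933 0.36534583] 7.6400074246761704
```

View pics/u2.png

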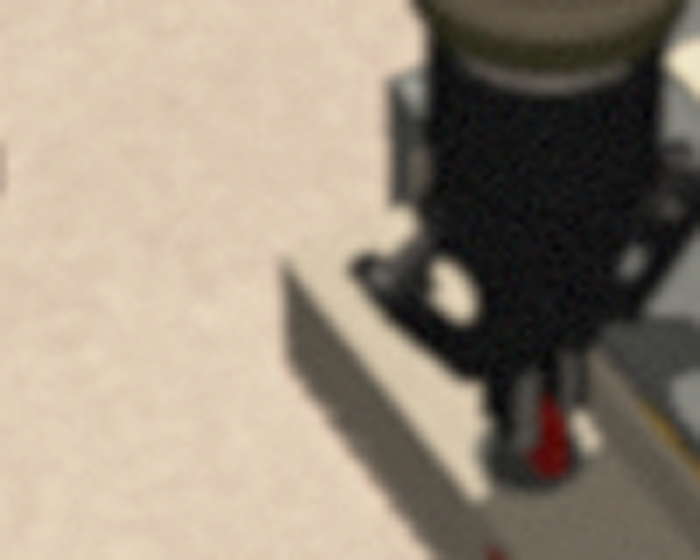

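>>> arm_command(increments=[[0, 0, 0, 0, 0.02, 0], [0, 0, 0, 0, 0.03, 0], [0, 0, 0, 0, 0.03, 0], [0, 0, 0, 0, 0.03, 0], [0, -0.001, 0, 0, 0.03, 0], [0, -0.002, 0, 0, 0.02, 0], [0, -0.002, 0, 0, 0.01, 0], [0, -0.002, 0, 0, 0.01, 0], [0, -0.002, 0, 0, 0.01, 0], [0, -0.002, 0, 0, 0.01, 0]])

```text
time: 70.8
tool_pos: [667.0, 150.6, 136.6]
tcp_rot: [-90.0, 0.0, -92.7]
ft_force: [4.1, 3.3, 2.9]
finger_gap: 7.4
```

>>> arm_command(increments=[[0, 0, 0, 0, 0, 0], [0, 0, 0, 0, 0, 0], [0, 0, 0, 0, 0, 0], [0, 0, 0, 0, 0, 0], [0, 0, 0, 0, 0, 0], [0, -0.003, 0, 0, 0, 0], [0, -0.01, 0, 0, 0, 0], [0, -0.022, 0, 0, 0, 0], [0, -0.035, 0, 0, 0, 0], [0, -0.045, 0, 0, 0, 0]], jaw=0.68)

```text
time: 72.05
tool_pos: [667.4, 150.5, 183.3]
tcp_rot: [-89.9, 0.0, -92.7]
ft_force: [0.0, 0.1, 0.7]
finger_gap: 14.0
```

```bash
python3 go.py 520 -100 240 -91; python3 - <<'E'
from h import *
t=r.snapshot('side');crop(t,260,150,100,80,7,'pics/u3.png')
s=r.sense();print(s['tool_pos'],s['ft_force'],s['finger_gap'])
E
```

```text
t 72.05 inc [ 0.2572 -0.057  -0.1353] [-0.0017 -0.0296 -0.0003] j6~ -9.9
[667.94027658 150.64043831 184.81525583] [0.83138939 0.26000313 0.49075538] 13.692578078719704
```

View pics/u3.png

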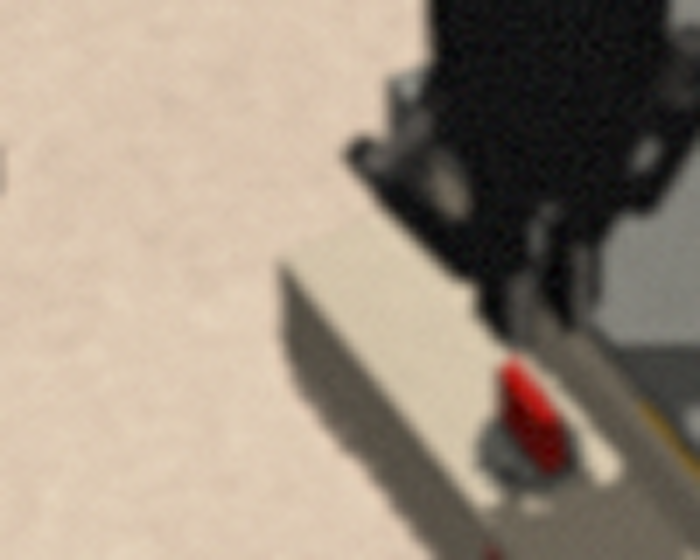

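```bash
python3 go.py 500 300 260 -60
```

```text
t 72.1 inc [-0.1414 -0.0757 -0.1745] [-3.600e-03 -5.705e-01  3.000e-04] j6~ 1.0
```

>>> arm_command(increments=[[0, -0.02, 0, 0, 0, 0], [0, -0.045, 0, 0, 0, 0], [-0.01, -0.065, -0.012, 0, -0.04, 0], [-0.03, -0.075, -0.037, 0, -0.12, 0], [-0.055, -0.075, -0.068, 0, -0.22, 0], [-0.08, -0.075, -0.099, 0, -0.32, 0], [-0.105, -0.075, -0.13, 0, -0.42, 0], [-0.125, -0.075, -0.154, 0, -0.5, 0], [-0.138, -0.075, -0.17, 0, -0.55, 0], [-0.141, -0.075, -0.174, 0, -0.57, 0]])

```text
time: 73.35
tool_pos: [498.7, 300.4, 257.0]
tcp_rot: [-90.0, -0.0, -59.9]
ft_force: [-1.3, 0.3, 0.4]
finger_gap: 12.9
```

```bash
python3 go.py 330 480 280 -35; python3 fitstud.py 668 150.5 89 5.5; python3 - <<'E'
from h import *
t=r.snapshot('side');cv2.imwrite('pics/v1.png',t[:,:,::-1]);crop(t,270,150,120,90,6,'pics/v3.png')
t=r.snapshot('top');cv2.imwrite('pics/v2.png',t[:,:,::-1])
E
```

```text
t 73.35 inc [-0.24   -0.0231 -0.0558] [-4.000e-04 -4.341e-01  1.000e-04] j6~ 0.5
side 80 [ -0.76 665.2  148.16  76.88] [ -0.76 666.42 149.93  75.54]
top 39 [-5.0000e-01  6.6651e+02  1.4794e+02  8.4220e+01] [-5.0000e-01  6.6675e+02  1.4651e+02  9.9110e+01]
```

View pics/v1.png

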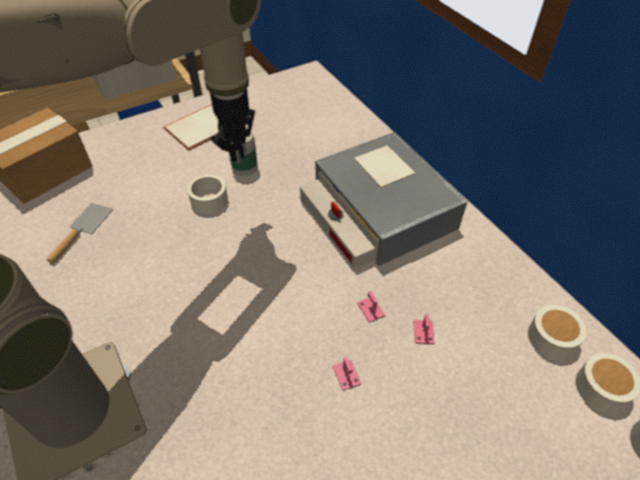

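View pics/v3.png

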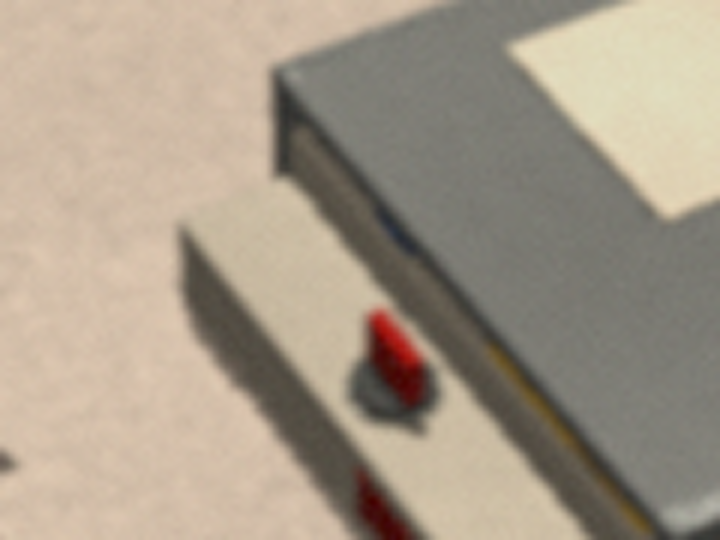

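View pics/v2.png

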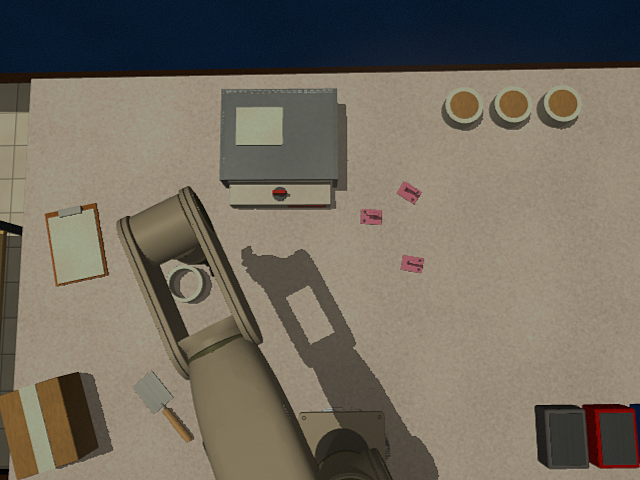

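```bash
python3 - <<'E'
from h import *
t=r.snapshot('top');crop(t,222,165,118,50,6.7,'pics/w1.png')
E
```

```text
(no output)
```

View pics/w1.png

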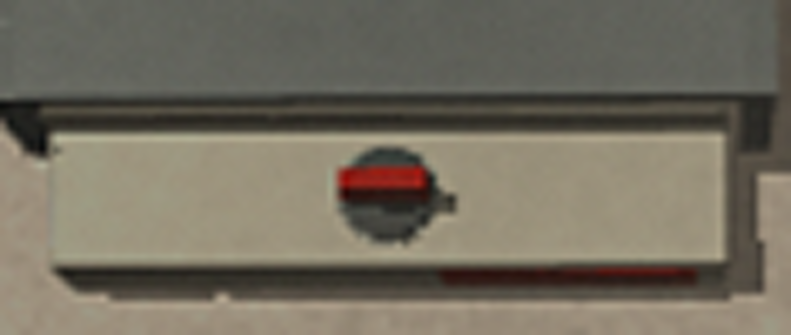

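```bash
python3 - <<'E'
from h import *
t=r.snapshot('top').astype(float).mean(2)
# column profiles: rows 170-215 at several columns
for c in (240,255,300,320):
    print(c,[int(x) for x in t[174:212,c-2:c+3].mean(1)])
print('left face col 226',[int(x) for x in t[174:200,224:228].mean(1)])
# predicted rows for shut drawer with cabinet front x=xc at y(c)
for c in (240,255,300,320):
    y=px2w("top",(c,185),50)[1]
    for xc in (691,693):
        X=xc-(y-150)*np.tan(np.radians(-0.8))*1
        print(c,xc,'cab95',w2px("top",(X,y,95))[0][1].round(2),'wall72',w2px("top",(X,y,72))[0][1].round(2),'far50',w2px("top",(X,y,50))[0][1].round(2),'near50',w2px("top",(X-55,y,50))[0][1].round(2),'near0',w2px("top",(X-55,y,0))[0][1].round(2))
E
```

```text
240 [97, 96, 97, 100, 100, 75, 44, 78, 49, 43, 74, 159, 147, 144, 144, 144, 144, 145, 145, 145, 144, 145, 144, 144, 145, 146, 145, 144, 147, 150, 107, 37, 47, 50, 70, 92, 151, 143]
255 [95, 96, 96, 97, 96, 69, 46, 79, 42, 46, 78, 157, 145, 143, 143, 143, 143, 143, 143, 143, 142, 141, 143, 144, 144, 144, 143, 143, 144, 147, 104, 41, 47, 50, 75, 116, 148, 143]
300 [93, 92, 93, 95, 95, 47, 58, 84, 48, 48, 80, 149, 141, 139, 139, 139, 138, 138, 139, 139, 140, 140, 141, 140, 140, 141, 142, 142, 145, 144, 92, 34, 29, 43, 76, 87, 148, 140]
320 [96, 95, 96, 98, 96, 43, 65, 81, 49, 50, 83, 151, 143, 141, 141, 141, 141, 142, 142, 143, 142, 141, 141, 141, 141, 142, 142, 144, 147, 143, 74, 44, 30, 46, 77, 87, 147, 140]
left face col 226 [100, 99, 100, 101, 101, 81, 25, 32, 34, 30, 32, 39, 56, 82, 124, 146, 143, 142, 143, 142, 139, 138, 141, 142, 141, 139]
240 691 cab95 179.64 wall72 181.78 far50 183.77 near50 204.49 near0 208.09
240 693 cab95 178.87 wall72 181.02 far50 183.02 near50 203.73 near0 207.36
255 691 cab95 179.6 wall72 181.74 far50 183.73 near50 204.45 near0 208.06
255 693 cab95 178.83 wall72 180.98 far50 182.98 near50 203.7 near0 207.33
300 691 cab95 179.48 wall72 181.63 far50 183.62 near50 204.36 near0 207.97
300 693 cab95 178.71 wall72 180.87 far50 182.87 near50 203.6 near0 207.24
320 691 cab95 179.43 wall72 181.58 far50 183.57 near50 204.32 near0 207.94
320 693 cab95 178.65 wall72 180.82 far50 182.82 near50 203.56 near0 207.2
```

```bash
python3 -c "
from bench import r
print(r.sense()['ft_force'],r.sense()['time']); print(r.hand_in())"
```

```text
[ 0.82251654 -0.63918923 -1.09723621] 73.65
the job is handed in; nothing more can be done
None
```

The job is done and was handed in at 73.7 s. All three blue plain hooks are in the narrow compartment and the one brass slotted hook is in the wide one. The drawer is shut and the stud locked.

- **Hooks:** only one slotted hook was in the scene. I lifted it about 10 mm, twisted it roughly 89° about the plain hook's stem, re-centred it and lifted it straight off. No hooked pair was carried. Pictures taken just before the drawer was shut showed all four hooks lying in their right compartments.
- **Drawer:** it ended firmly against its stop. That last push peaked at about 74 N sideways and 57 N upwards on the wrist, higher than I intended but below the 120 N limit. In the last pictures the front block sits within about 1 mm of the cabinet front. One of its edges read about 3 mm off, which I put down to shadow.
- **Stud:** it went down about 8 mm and turned clockwise to its stop. The top picture shows the wing parallel to the front block. Numerical fits of its angle scattered widely (76 to 99°), so that rests on the picture. Its height after I let go was not measured; it looked low.
- **Bystanders:** the tape roll and the pink look-alike hooks stand where they were. The can was hidden by the arm in the last top picture, but the side picture shows it in place.

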